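# Close up the modular tea warmer and start it

## Robot

A 6-joint arm with a two-finger parallel gripper is mounted at the origin on the work surface. World frame = base frame: x ahead of the robot, y to its left, z up, the work surface at z = 0. Lengths are in m, angles in rad, forces in N, time in s.
With the tool pointing down it reaches from about 0.35 to 0.85 m from the base axis. Payload 8.1 kg.
Tool frame: the origin (TCP) lies on the centre line of the jaws, within the pads' length; the fingertips stand 19 mm ahead of it and the grasp point (between the pads) is the TCP (robot.tips_ahead is the distance from the TCP to the fingertips, in m); y points along the fingers, z is the direction in which the jaws open and shut, and the axes are right-handed (so a half turn about y gives the same grasp; the last joint's range is limited). The gripper opens to 93 mm and grips with 3 to 60 N. Pads are 15 mm wide; open, the fingers measure 128 mm over their backs; the gripper's body (75 mm by 188 mm) begins 65 mm behind the grasp point.
Start: joints at [1.264, 0.13, 1.488, -0, 1.523, -0.085], TCP at [0.132, 0.585, 0.238] pointing down, gripper open.
Joint ranges: [-2.96, 2.96], [-0.89, 2.26], [0.02, 2.5], [-1.34, 4.48], [0, 2.73], [-2.66, 2.66]. Speed limits (rad/s): [2.39, 2.39, 2.79, 3.14, 3.14, 3.14].

## Interface

Orientations are given as a rotation vector (axis times angle).
In Python, from plant import robot, imaging, models gives the robot as it stands.
- The arm moves only by the tool carry_out, never from a script. Its argument "motion" is one flat list of numbers, 7 for each row, row after row: the shift along the tool's x, y, z in m, then the turn, a rotation vector about the tool's x, y, z in degrees, then the opening, from -1 (shut) to 1 (fully open). A call has exactly 5 rows; each row shifts and turns the pose as measured when the row begins, along the tool's axes as they then stand; what a row does not reach is not made up. A row lasts 1/10 s, in which the tool goes at most 50 mm and 8.59 degrees, less where a joint would pass 70% of its speed; a pose out of reach is approached as far as the arm can. A call is refused whole if a number of a shift passes 0.05 or a number of a turn 8.59, either way. A call with a gripper value outside its range is refused whole. The fingers move at their own pace and stop on an object; "squeeze" is the grip in N (left out, the last holds). Time passes only in rows, so rows that do not move let the fingers close, or fill a call up. It gives the time, the measured TCP pose, the force and the opening at its end, in the units of the state.
- robot.read_state(): the state, without advancing time (a new reading comes with each control period).
- imaging.read_camera(name): name is "side" or "top"; returns the picture (384x512x3 uint8, blue, green, red); there is no depth.
- imaging.camera_model(name): a dict with "K" (3x3 intrinsics, pixels), "k1" (the pictures are not rectified: a ray, as slopes to the right and down, at radius r is drawn at 1 + k1 r^2 times it, then the intrinsics apply), "position" and "orientation" of the camera in the world. Camera axes: x right, y down, z forward; pixel columns grow to the right and rows downward; lengths in m; the calibration is good to about 2 mm. A picture is of the moment at which its call begins. camera_model takes no time and is no camera call.
- robot.close_job(): hands the job in, once; it reports no verdict.
Trained networks look in the newest picture that a camera, given by its name, has taken for a name from the list of things; names that differ only in an ending like _2 or _b are one class to them, and where a whole thing is asked for, a point or a joint stands for the part that bears it (a point fixed in the world has none). Each returns a list of dicts, best first, with "confidence" (0 to 1); they miss things now and then, are a little off and sometimes report something else, mostly with a low value. They report only what shows in the picture. A call takes as long as a camera call. They do not tell look-alikes from the thing itself.
- models.outline_of(camera, thing): "pixels" (384x512 bool, what is visible of it) and "pixel" ([column, row] in pixels, amid what is visible of it).
The state is a dict: "t": time; "q": joint angles; "dq": joint speeds; "joint_torque": joint torques, N m; "tool_pos": TCP position; "orientation": TCP orientation; "force": force on the tool from outside, world axes, zero at the start; "wrist_torque": the same for the moment, N m; "opening": finger opening in m.
Only numpy, scipy, OpenCV 4.12 (cv2) and the standard library are available. Lean on these libraries where they do the work, as an engineer would, in place of code of your own. Each camera call takes 0.05 s, during which the arm holds its last target.

## Task

Slide the two loose warming panels up to the control unit so that all three stand in one straight row, flush against one another with no gap, in either order. Then set the teapot upright inside the blue ring of the ring panel and let go of it; then tilt the unit's red-ball stick all the way towards the panels, hold it there for a good second to start the warming, and let it spring back. The row must stay closed, and leave the sugar pot and the glass on its saucer behind the row where they are.

Things in the scene. Friction and masses are not known exactly. Their poses are not given: they have to be found in the camera images.
- unit: control unit, fixed to the counter: a bamboo block 150 (its x) by 120 (its y) by 45 tall with a dark top and the stick in its middle. Origin: centre of its underside. The panels belong against its +y side (y = +60), so that the nearer panel's centre comes to y = 120 and the farther one's to y = 240, x = 0 in this frame; they start on that side, spread out along y with gaps of some 50 to 100 mm, up to 8 mm out of line and up to 0.12 rad askew
- ring_panel_mid (a point): loose warming panel, bamboo with a white ceramic top and a blue ring (104 outside, 94 inside diameter) in its middle; 150 (its x) by 120 (its y) by 32 tall, 0.4 to 0.85 kg, too wide to grip; origin at its centre, half-way up (16 above the counter); axes along its sides, nearly parallel to the unit's. It may be the nearer or the farther of the two
- plain_panel_mid (a point): loose warming panel, the same size and mass as the ring panel, bamboo with a ribbed steel top and no ring; origin at its centre, half-way up
- teapot_mid (a point): small white ceramic teapot, loose, about 0.4 kg, 108 tall, body 94 across, foot 68 across. Origin on its axis, half-way up (54 above the foot). On top a blue upright lid knob (lid fixed), a cylinder 26 across, from 20 to 54 above the origin: grip it there from above. Spout to its +x (reaches 85 out, 73 up from the foot), handle to its -x (77 out)
- stick_ball (a point): centre of the red ball, 26 across, on the stick; it stands 65 above the stick's pivot, which lies on the unit's axis 50 above the counter (ball centre 115 above the counter when upright)
- stick_side (a joint): tilt of the stick along the unit's y, rad: positive towards the panels (unit's +y), 0 upright, stops at +-0.45; a spring of 0.35 N m/rad brings it back (about 2.4 N at the ball for full tilt). The start of the warming needs more than 0.32
- stick_fore (a joint): tilt of the stick along the unit's x, rad, positive towards +x; the same spring and stops; should stay near 0
- glass3_mid (a point): slim clear tea glass, 85 tall, 52 across the rim, standing on a saucer on the counter, beyond the row; its centre, half-way up. Leave alone
- saucer3_mid (a point): the pale blue saucer under that glass, 104 across, 12 tall; its centre, half-way up. Leave alone
- sugar_mid (a point): round steel sugar pot with a small lever on its lid, 80 across, 78 tall, beyond the row; its centre, half-way up. Leave alone
Things that resemble listed ones, but are neither listed nor needed, are in the scene too. What is shaped like the part that bears plain_panel_mid but black or pink is not meant.

How it is judged:
On the way, in this order (a step that is already met when the one before it is completed fails the run):
1. both panels butt flush in a straight row against the unit (((y of ring_panel_mid in the frame of unit between 0.114 and 0.1235 m and y of plain_panel_mid in the frame of ring_panel_mid between 0.114 and 0.1235 m) or (y of plain_panel_mid in the frame of unit between 0.114 and 0.1235 m and y of ring_panel_mid in the frame of plain_panel_mid between 0.114 and 0.1235 m)) and x of ring_panel_mid in the frame of unit between -0.015 and 0.015 m and height (world z) of ring_panel_mid between 0.012 and 0.02 m and angle between the y axis of each of ring_panel_mid, plain_panel_mid and the y axis of unit, either way round below 0.035 rad and x of plain_panel_mid in the frame of unit between -0.015 and 0.015 m and height (world z) of plain_panel_mid between 0.012 and 0.02 m and linear speed of each of ring_panel, plain_panel below 0.01 m/s), for 0.2 s.
2. the teapot stands released inside the ring, the row closed (all of step 1 and horizontal distance between teapot_mid and ring_panel_mid below 0.02 m and z of teapot_mid in the frame of ring_panel_mid between 0.064 and 0.075 m and angle between teapot_mid's own z axis and vertical below 0.1 rad and linear speed of teapot below 0.01 m/s and contact force between the fingers and teapot below 0.1 N), for 0.2 s.
3. the stick is held towards the panels (value of joint stick_side above 0.32 rad and value of joint stick_fore between -0.2 and 0.2 rad), for 0.8 s.
At the end, for the whole second after the job is handed in: Unit and both panels, flat on the counter, in one row: joints closed to 3.5 mm, panels square to 0.035 rad, within 15 mm of the unit's centre line; teapot upright, released, within 20 mm of the ring's centre; stick, once held past 0.32 rad for 0.8 s, upright again within 0.08 rad (all of step 2 and value of joint stick_side between -0.08 and 0.08 rad and value of joint stick_fore between -0.08 and 0.08 rad); the robot touches nothing.
It fails at once if the glass or saucer behind the row or the sugar pot is displaced by more than 20 mm (distance of any of glass3_mid, saucer3_mid, sugar_mid from where it was at the start of the episode above 0.02 m).
It fails at once if the teapot is tipped over (angle between teapot_mid's own z axis and vertical above 0.7 rad).
It also fails if it takes over 72 s, if anything falls off the work surface, if the arm or the gripper's body presses on something with over 40 N, if the wrist force passes 120 N, or if a joint passes its speed limit or range.

## Working session

There is one attempt and no reset: what is moved stays moved. The work goes in short steps, Python scripts to look and compute and a tool call to move; the robot and the scene stay as the last step left them, time stands still between calls to the robot, and variables do not carry over. Pictures are saved under pics/ and viewed, and the job is handed in when it is done.

Besides the shell and the picture viewer there is one more tool, called after ">>>" as name(argument=value, ...) on one line, values as JSON. carry_out: Moves the arm, as the interface text tells. Its arguments: {"type":"object","properties":{"motion":{"type":"array","items":{"type":"number"}},"squeeze":{"type":"number"}},"required":["motion"]}

```bash
ls; mkdir -p pics; python3 - <<'E'
from plant import robot, imaging, models
import cv2
s=robot.read_state(); print({k:s[k] for k in ('t','tool_pos','orientation','force','opening')})
for c in ('side','top'):
    print(c,imaging.camera_model(c)); cv2.imwrite(f'pics/{c}0.png',imaging.read_camera(c))
E
```

```text
pics
{'t': 0.0, 'tool_pos': array([0.13180325, 0.5847973 , 0.23659561]), 'orientation': array([-1.56555365,  0.17451673, -0.17388912]), 'force': array([0.33707342, 0.01054419, 0.28705063]), 'opening': 0.0930112361438043}
side {'K': array([[498.22028412,   0.        , 257.69991305],
       [  0.        , 498.22028412, 199.22166228],
       [  0.        ,   0.        ,   1.        ]]), 'k1': -0.18094758750552242, 'position': array([ 0.10469844, -0.91610702,  0.73572015]), 'orientation': array([-2.12506316,  0.50603904, -0.27993156])}
top {'K': array([[476.39893136,   0.        , 255.43826639],
       [  0.        , 476.39893136, 184.20385832],
       [  0.        ,   0.        ,   1.        ]]), 'k1': 0.02106966078130289, 'position': array([ 0.31528832, -0.08680805,  1.21436264]), 'orientation': array([-2.12082209,  2.11290808, -0.20898042])}
```

View pics/side0.png

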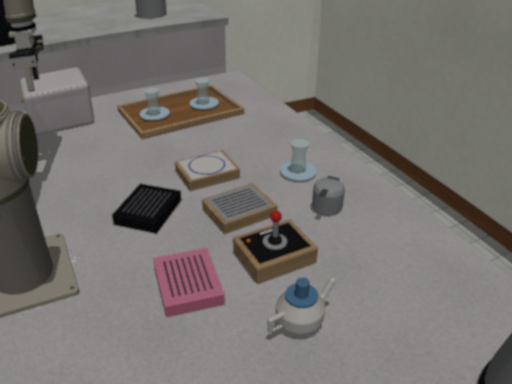

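View pics/top0.png

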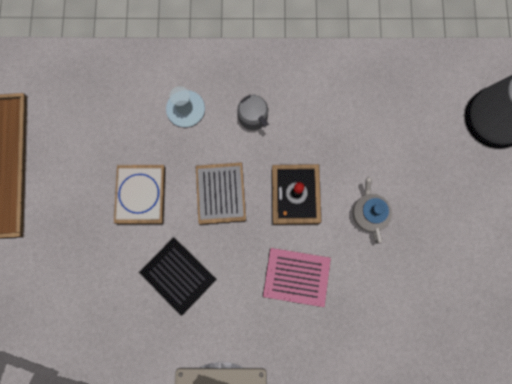

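```bash
cat > h.py <<'E'
import numpy as np, cv2
from scipy.spatial.transform import Rotation as R
from scipy.optimize import minimize
from plant import robot, imaging, models
def proj(cam,P):
    m=imaging.camera_model(cam);Rm=R.from_rotvec(m['orientation']).as_matrix()
    p=(np.atleast_2d(P)-m['position'])@Rm; s=p[:,:2]/p[:,2:]
    s=s*(1+m['k1']*(s**2).sum(1,keepdims=True)); K=m['K']
    return s*[K[0,0],K[1,1]]+K[:2,2]
def unproj(cam,px,z):
    m=imaging.camera_model(cam);Rm=R.from_rotvec(m['orientation']).as_matrix();K=m['K']
    d=(np.array(px,float)-K[:2,2])/[K[0,0],K[1,1]]; s=d.copy()
    for _ in range(20): s=d/(1+m['k1']*(s**2).sum())
    v=Rm@np.append(s,1); return m['position']+v*(z-m['position'][2])/v[2]
def box(x,y,a,h,sx=.15,sy=.12):
    c,s=np.cos(a),np.sin(a)
    return np.array([[x+c*u-s*v,y+s*u+c*v,z] for z in (0,h) for u in(-sx/2,sx/2) for v in(-sy/2,sy/2)])
def sil(cam,P):
    im=np.zeros((384*4,512*4),np.uint8)
    h=cv2.convexHull(((proj(cam,P)+.5)*4-.5).astype(np.float32))
    cv2.fillConvexPoly(im,np.round(h*16).astype(np.int32),255,cv2.LINE_AA,4)
    return cv2.resize(im,(512,384),interpolation=cv2.INTER_AREA)/255.
def fit(masks,h,x0):
    def cost(p):
        return sum(np.abs(sil(c,box(p[0],p[1],p[2],h))-m).sum()/m.sum() for c,m in masks.items())
    r=minimize(cost,x0,method='Nelder-Mead',options=dict(initial_simplex=np.array([x0]+[np.array(x0)+d for d in np.diag([.01,.01,.06])]),xatol=1e-4,fatol=1e-4,maxiter=150))
    return r.x,r.fun
def pose():
    s=robot.read_state();return s['tool_pos'],R.from_rotvec(s['orientation']).as_matrix(),s
E
python3 - <<'E'
from h import *
for c in ('side','top'): imaging.read_camera(c)
p,T,s=pose(); print(p,T.round(3))
for n,h in (('unit',.045),('ring_panel_mid',.032),('plain_panel_mid',.032)):
    ms={}
    for c in('top','side'):
        o=models.outline_of(c,n)
        for k in o[:4]: print(n,c,round(k['confidence'],2),np.round(k['pixel']),k['pixels'].sum())
        if c=='top':o=[k for k in o if k['pixel'][1]<235]
        else: o=[k for k in o if k['pixel'][0]>175 and k['pixel'][1]>150]
        if o: ms[c]=o[0]['pixels'].astype(float)
    if 'top' not in ms: continue
    ctr=np.argwhere(ms['top']).mean(0)[::-1]; x0=unproj('top',ctr,h)
    for sel in (['top'],list(ms)):
        print(n,sel,fit({c:ms[c] for c in sel},h,[x0[0],x0[1],0.]))
for n in('teapot_mid','stick_ball','glass3_mid','saucer3_mid','sugar_mid'):
    for c in('top','side'):
        for k in models.outline_of(c,n)[:3]: print(n,c,round(k['confidence'],2),np.round(k['pixel'],1),k['pixels'].sum())
print(robot.read_state()['t'])
E
```

```text
[0.13185233 0.58500126 0.23697013] [[ 0.976 -0.     0.22 ]
 [-0.22  -0.001  0.976]
 [-0.    -1.    -0.001]]
unit top 0.7 [295. 197.] 2927
unit top 0.48 [297. 188.] 119
unit side 0.56 [273. 252.] 3584
unit ['top'] (array([ 0.52726243, -0.18666651,  0.01563834]), np.float64(0.03542139780408234))
unit ['top', 'side'] (array([ 0.5272615 , -0.18642505,  0.01903232]), np.float64(0.14844787104498441))
ring_panel_mid top 0.71 [141. 195.] 2949
ring_panel_mid side 0.6 [276. 228.] 323
ring_panel_mid side 0.57 [206. 170.] 1727
ring_panel_mid ['top'] (array([ 0.52762852,  0.2083806 , -0.00284174]), np.float64(0.03825690330387835))
ring_panel_mid ['top', 'side'] (array([ 0.53179043,  0.22117801, -0.29812126]), np.float64(6.639428663614435))
plain_panel_mid top 0.93 [178. 273.] 3162
plain_panel_mid top 0.78 [219. 191.] 2825
plain_panel_mid top 0.66 [296. 276.] 3042
plain_panel_mid side 0.96 [239. 207.] 2383
plain_panel_mid side 0.69 [188. 283.] 3510
plain_panel_mid side 0.56 [146. 210.] 2358
plain_panel_mid ['top'] (array([0.53130636, 0.00411655, 0.06955344]), np.float64(0.033986465382613226))
plain_panel_mid ['top', 'side'] (array([0.5308028 , 0.00496378, 0.07494116]), np.float64(0.10814252292741933))
teapot_mid top 0.86 [370.8 211.6] 1383
teapot_mid side 0.66 [298.5 306.6] 2432
stick_ball top 0.42 [295.9 188.4] 65
stick_ball side 0.66 [274.5 219.2] 180
glass3_mid top 0.57 [182.   94.4] 474
glass3_mid side 0.66 [298.7 151.4] 484
saucer3_mid top 0.92 [192.2 112.6] 706
saucer3_mid side 0.63 [298.2 173.6] 407
sugar_mid top 0.75 [254.8 114.5] 895
sugar_mid side 0.62 [329.  198.6] 1101
1.0
```

```bash
cat >> h.py <<'E'
def plan(tgt,jaw_deg=None,n=5,op=1):
    """rows from the present pose to world tgt; jaw_deg: world angle of tool z axis (tool stays down)"""
    p,T,s=pose(); tgt=np.array(tgt,float)
    a=np.arctan2(T[1,2],T[0,2]); b=a if jaw_deg is None else np.radians(jaw_deg)
    d=(b-a+np.pi/2)%np.pi-np.pi/2
    print('jaw',np.degrees(a).round(2),'turn about tool y',(-np.degrees(d)).round(2),'tilt',T[:,1].round(4),'pos',p.round(4),'F',s['force'].round(1),'open',round(s['opening'],4),'t',round(s['t'],2))
    for i in range(n):
        c=a+d*i/n; z=np.array([np.cos(c),np.sin(c),0]);y=np.array([0,0,-1]);x=np.cross(y,z)
        v=(tgt-p)/n; print('  ',[round(float(q),4) for q in (x@v,y@v,z@v)],round(-np.degrees(d)/n,2))
E
python3 - <<'E'
from h import *
im=imaging.read_camera('top')
cv2.imwrite('pics/crop0.png',cv2.resize(im[60:320,100:420],None,fx=2.4,fy=2.3,interpolation=cv2.INTER_CUBIC)[:600])
for n,px,z in(('glass',(182,94),.09),('saucer',(188,110),.012),('sugar',(254,113),.078),('knob',(376,210),.108)): print(n,unproj('top',px,z))
plan([.528,.345,.2],1,10)
E
```

```text
glass [0.76999619 0.09927841 0.09      ]
saucer [0.75665236 0.09478745 0.012     ]
sugar [ 0.72518506 -0.08081342  0.078     ]
knob [ 0.47662365 -0.36743742  0.108     ]
jaw 77.29 turn about tool y 76.29 tilt [ 0. -0. -1.] pos [0.132  0.5853 0.2376] F [-0.8  0.4  0.8] open 0.0928 t 1.05
   [0.0439, 0.0038, -0.0147] 7.63
   [0.0455, 0.0038, -0.0088] 7.63
   [0.0462, 0.0038, -0.0027] 7.63
   [0.0462, 0.0038, 0.0035] 7.63
   [0.0453, 0.0038, 0.0096] 7.63
   [0.0436, 0.0038, 0.0155] 7.63
   [0.0412, 0.0038, 0.0212] 7.63
   [0.038, 0.0038, 0.0265] 7.63
   [0.0342, 0.0038, 0.0313] 7.63
   [0.0297, 0.0038, 0.0355] 7.63
```

View pics/crop0.png

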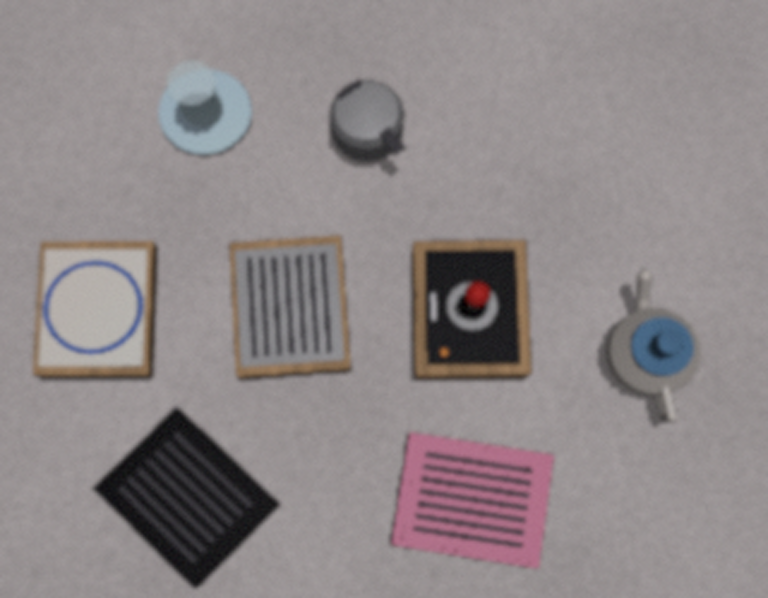

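Candidates: plain panel is the bamboo one at (219,191), not the black (178,273) or the pink (296,276). Ring panel is at (141,195), unit at (296,195), teapot at (371,212). The crop confirms all of these. Next I move to behind the ring panel.

>>> carry_out(motion=[0.044,0.004,-0.015,0,7.63,0,1,0.0455,0.004,-0.009,0,7.63,0,1,0.046,0.004,-0.003,0,7.63,0,1,0.046,0.004,0.0035,0,7.63,0,1,0.045,0.004,0.01,0,7.63,0,1])

```text
t: 1.55
tool_pos: [0.3294, 0.4643, 0.2178]
orientation: [-1.451, 0.703, -0.7]
force: [-0.6, -0.5, -0.3]
opening: 0.0929
```

>>> carry_out(motion=[0.0435,0.004,0.0155,0,7.63,0,1,0.041,0.004,0.021,0,7.63,0,1,0.038,0.004,0.0265,0,7.63,0,1,0.034,0.004,0.031,0,7.63,0,1,0.03,0.004,0.0355,0,7.63,0,1])

```text
t: 2.05
tool_pos: [0.5314, 0.3336, 0.1976]
orientation: [-1.193, 1.227, -1.222]
force: [0.7, 0.5, 0.2]
opening: 0.093
```

```bash
python3 - <<'E'
from h import *
plan([.528,.335,.031],1,5)
E
```

```text
jaw -1.28 turn about tool y -2.28 tilt [ 0.0017  0.0057 -1.    ] pos [0.5314 0.3336 0.1976] F [0.7 0.5 0.2] open 0.093 t 2.05
   [-0.0003, 0.0333, -0.0007] -0.46
   [-0.0003, 0.0333, -0.0007] -0.46
   [-0.0003, 0.0333, -0.0007] -0.46
   [-0.0003, 0.0333, -0.0007] -0.46
   [-0.0003, 0.0333, -0.0007] -0.46
```

>>> carry_out(motion=[0,0.034,-0.001,0,-0.46,0,1,0,0.034,-0.001,0,-0.46,0,1,0,0.034,-0.001,0,-0.46,0,1,0,0.034,0,0,-0.46,0,1,0,0.032,0,0,-0.46,0,1])

```text
t: 2.55
tool_pos: [0.5414, 0.3303, 0.0312]
orientation: [-1.191, 1.2, -1.207]
force: [0.3, 0.2, 0.2]
opening: 0.0929
```

```bash
python3 - <<'E'
from h import *
plan([.528,.29,.031],1,5)
im=imaging.read_camera('side'); cv2.imwrite('pics/s1.png',im)
E
```

```text
jaw 0.15 turn about tool y -0.85 tilt [ 0.0159  0.0107 -0.9998] pos [0.5414 0.3303 0.0312] F [0.3 0.2 0.2] open 0.0929 t 2.55
   [0.0081, 0.0, -0.0027] -0.17
   [0.008, 0.0, -0.0027] -0.17
   [0.008, 0.0, -0.0027] -0.17
   [0.008, 0.0, -0.0028] -0.17
   [0.008, 0.0, -0.0028] -0.17
```

View pics/s1.png

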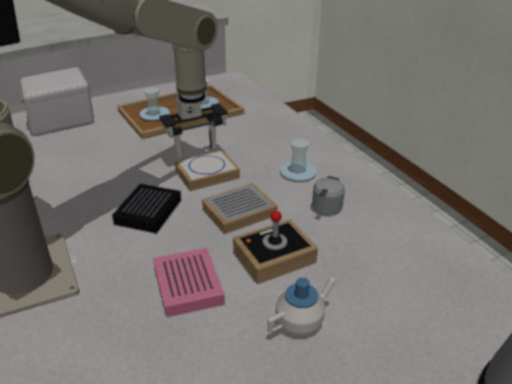

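The side view shows the open fingers straddling the space behind the ring panel, whose back edge is near (205,155). I'll correct the accumulated tilt and drift.

```bash
cat >> h.py <<'E'
def plan2(tgt,jaw_deg=None,n=5):
    p,T,s=pose(); tgt=np.array(tgt,float)
    a=np.arctan2(T[1,2],T[0,2]); b=a if jaw_deg is None else np.radians(jaw_deg)
    d=(b-a+np.pi/2)%np.pi-np.pi/2; c=a+d
    z=np.array([np.cos(c),np.sin(c),0]);y=np.array([0,0,-1.]);x=np.cross(y,z)
    rv=R.from_matrix(T.T@np.c_[x,y,z]).as_rotvec()/n
    print('pos',p.round(4),'jaw',np.degrees(a).round(2),'tilt',T[:2,1].round(4),'F',s['force'].round(1),'open',round(s['opening'],4),'t',round(s['t'],2))
    Tc=R.from_matrix(T)
    for i in range(n):
        v=Tc.inv().apply((tgt-p)/n); print('  ',v.round(4).tolist(),np.degrees(rv).round(2).tolist()); Tc=Tc*R.from_rotvec(rv)
E
python3 - <<'E'
from h import *
plan2([.526,.282,.031],1,5)
E
```

```text
pos [0.5376 0.3284 0.0245] jaw 0.18 tilt [0.0082 0.0068] F [-3.9 -2.  -2.9] open 0.0928 t 2.6
   [0.0093, -0.0014, -0.0023] [-0.1, -0.16, -0.08]
   [0.0093, -0.0014, -0.0024] [-0.1, -0.16, -0.08]
   [0.0093, -0.0013, -0.0024] [-0.1, -0.16, -0.08]
   [0.0093, -0.0013, -0.0024] [-0.1, -0.16, -0.08]
   [0.0092, -0.0013, -0.0025] [-0.1, -0.16, -0.08]
```

>>> carry_out(motion=[0.01,-0.002,-0.003,-0.1,-0.16,-0.08,1,0.01,-0.002,-0.003,-0.1,-0.16,-0.08,1,0.01,-0.002,-0.003,-0.1,-0.16,-0.08,1,0.008,-0.002,-0.002,-0.1,-0.16,-0.08,1,0.006,-0.001,-0.002,-0.1,-0.16,-0.08,1])

```text
t: 3.1
tool_pos: [0.5255, 0.2816, 0.0384]
orientation: [-1.216, 1.195, -1.196]
force: [-1.4, 4.1, -1.4]
opening: 0.093
```

```bash
python3 - <<'E'
from h import *
plan2([.526,.24,.030],1,5)
E
```

```text
pos [0.5255 0.2816 0.0384] jaw 1.04 tilt [0.0019 0.0004] F [-1.4  4.1 -1.4] open 0.093 t 3.1
   [0.0083, 0.0017, -0.0001] [-0.02, 0.01, -0.0]
   [0.0083, 0.0017, -0.0001] [-0.02, 0.01, -0.0]
   [0.0083, 0.0017, -0.0001] [-0.02, 0.01, -0.0]
   [0.0083, 0.0017, -0.0001] [-0.02, 0.01, -0.0]
   [0.0083, 0.0017, -0.0001] [-0.02, 0.01, -0.0]
```

>>> carry_out(motion=[0.008,0.003,0,0,0,0,1,0.012,0.002,0,0,0,0,1,0.012,0.002,0,0,0,0,1,0.012,0.001,0,0,0,0,1,0.012,0,0,0,0,0,1])

```text
t: 3.6
tool_pos: [0.5311, 0.2293, 0.0385]
orientation: [-1.197, 1.19, -1.192]
force: [-0.3, 3.6, -2.0]
opening: 0.0933
```

```bash
python3 - <<'E'
from h import *
plan2([.526,.18,.030],1,5)
E
```

```text
pos [0.5311 0.2293 0.0385] jaw 1.1 tilt [0.0151 0.0136] F [-0.3  3.6 -2. ] open 0.0933 t 3.6
   [0.0099, 0.0016, -0.0012] [-0.18, 0.02, -0.15]
   [0.0099, 0.0016, -0.0012] [-0.18, 0.02, -0.15]
   [0.0098, 0.0016, -0.0012] [-0.18, 0.02, -0.15]
   [0.0098, 0.0016, -0.0012] [-0.18, 0.02, -0.15]
   [0.0098, 0.0017, -0.0012] [-0.18, 0.02, -0.15]
```

>>> carry_out(motion=[0.012,0.005,-0.003,-0.4,0,-0.35,1,0.012,0.004,-0.003,-0.4,0,-0.35,1,0.012,0.003,-0.002,-0.3,0,-0.3,1,0.012,0.002,-0.001,-0.2,0,-0.2,1,0.012,0.002,-0.001,-0.2,0,-0.2,1])

```text
t: 4.1
tool_pos: [0.5316, 0.1746, 0.0326]
orientation: [-1.207, 1.19, -1.195]
force: [-0.9, 13.4, 7.0]
opening: 0.0926
```

```bash
python3 - <<'E'
from h import *
plan2([.525,.137,.030],1,5)
im=imaging.read_camera('top'); cv2.imwrite('pics/t1.png',im)
E
```

```text
pos [0.5316 0.1746 0.0326] jaw 1.12 tilt [0.0104 0.0058] F [-0.9 13.4  7. ] open 0.0926 t 4.1
   [0.0075, 0.0005, -0.0015] [-0.12, 0.02, -0.06]
   [0.0075, 0.0005, -0.0015] [-0.12, 0.02, -0.06]
   [0.0075, 0.0005, -0.0015] [-0.12, 0.02, -0.06]
   [0.0075, 0.0005, -0.0014] [-0.12, 0.02, -0.06]
   [0.0075, 0.0005, -0.0014] [-0.12, 0.02, -0.06]
```

View pics/t1.png

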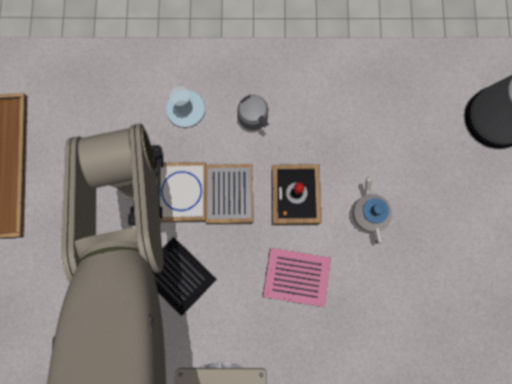

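The top view shows the ring panel (cols 163-206) now touching the plain panel (207-253). About 19 px, or 46 mm, remains to the unit at col 272. I'll keep pushing.

>>> carry_out(motion=[0.01,0.002,-0.003,-0.3,0,-0.2,1,0.01,0.002,-0.003,-0.3,0,-0.2,1,0.01,0.001,-0.003,-0.2,0,-0.2,1,0.008,0.001,-0.003,-0.2,0,-0.2,1,0.006,0.001,-0.002,-0.2,0,-0.2,1])

```text
t: 4.65
tool_pos: [0.5257, 0.1326, 0.0324]
orientation: [-1.215, 1.188, -1.198]
force: [0.8, 8.9, 1.0]
opening: 0.093
```

```bash
python3 - <<'E'
from h import *
plan2([.525,.128,.030],1,5)
E
```

```text
pos [0.5257 0.1326 0.0324] jaw 1.18 tilt [ 0.007  -0.0014] F [0.8 8.9 1. ] open 0.093 t 4.65
   [0.0009, 0.0005, -0.0002] [-0.08, 0.04, 0.02]
   [0.0009, 0.0005, -0.0002] [-0.08, 0.04, 0.02]
   [0.0009, 0.0005, -0.0002] [-0.08, 0.04, 0.02]
   [0.0009, 0.0005, -0.0002] [-0.08, 0.04, 0.02]
   [0.0009, 0.0005, -0.0002] [-0.08, 0.04, 0.02]
```

>>> carry_out(motion=[0.004,0,0,-0.1,0,0,1,0.004,0,0,-0.1,0,0,1,0.004,0,0,0,0,0,1,0.003,0,0,0,0,0,1,0.003,0,0,0,0,0,1])

```text
t: 5.15
tool_pos: [0.5266, 0.1255, 0.0336]
orientation: [-1.195, 1.201, -1.184]
force: [1.5, 20.4, -3.5]
opening: 0.0931
```

```bash
python3 - <<'E'
from h import *
plan2([.525,.120,.030],1,5)
im=imaging.read_camera('top'); cv2.imwrite('pics/t2.png',cv2.resize(im[130:260,130:340],None,fx=3.8,fy=3.8,interpolation=cv2.INTER_CUBIC))
E
```

```text
pos [0.5266 0.1255 0.0336] jaw 0.98 tilt [0.008  0.0226] F [ 1.5 20.4 -3.5] open 0.0931 t 5.15
   [0.0011, 0.0007, -0.0003] [-0.1, -0.0, -0.26]
   [0.0011, 0.0007, -0.0003] [-0.1, -0.0, -0.26]
   [0.0011, 0.0007, -0.0003] [-0.1, -0.0, -0.26]
   [0.0011, 0.0007, -0.0003] [-0.1, -0.0, -0.26]
   [0.0011, 0.0007, -0.0003] [-0.1, -0.0, -0.26]
```

View pics/t2.png

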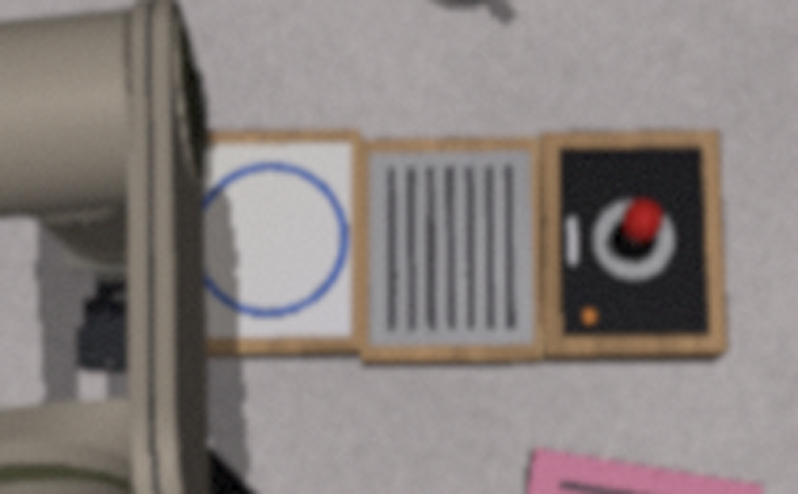

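The crop shows the row closed: ring/plain joint at crop col 360, plain/unit joint at col 543, with 20 N of resistance. One more firm nudge, then retreat.

>>> carry_out(motion=[0.004,0,0,-0.1,0,-0.5,1,0.005,0,0,-0.1,0,-0.5,1,0.005,0,0,0,0,0,1,-0.01,0,0,0,0,0,1,-0.02,0,0,0,0,0,1])

```text
t: 5.7
tool_pos: [0.5259, 0.1545, 0.0353]
orientation: [-1.189, 1.206, -1.179]
force: [0.1, -0.0, -0.4]
opening: 0.0929
```

```bash
python3 - <<'E'
from h import *
plan2([.525,.19,.23],90,5)
E
```

```text
pos [0.5259 0.1545 0.0353] jaw 0.9 tilt [0.0073 0.0298] F [ 0.1 -0.  -0.4] open 0.0929 t 5.7
   [-0.0082, -0.0387, 0.0002] [-0.33, -17.82, -0.2]
   [-0.0077, -0.0387, 0.0025] [-0.33, -17.82, -0.2]
   [-0.0065, -0.0388, 0.0045] [-0.33, -17.82, -0.2]
   [-0.0047, -0.0388, 0.006] [-0.33, -17.82, -0.2]
   [-0.0025, -0.0389, 0.0069] [-0.33, -17.82, -0.2]
```

>>> carry_out(motion=[-0.015,-0.03,0,0,0,-0.5,1,-0.01,-0.05,0,0,0,-0.5,1,0,-0.05,0,0,0,-0.5,1,0,-0.05,0,0,0,0,1,0,-0.03,0,0,0,0,1])

```text
t: 6.2
tool_pos: [0.5188, 0.1748, 0.2454]
orientation: [-1.226, 1.2, -1.199]
force: [0.2, -0.6, -0.7]
opening: 0.093
```

```bash
python3 - <<'E'
from h import *
p,T,s=pose(); print(s['q'].round(2))
plan2([.477,-.367,.22],90,11)
E
```

```text
[ 0.23 -0.01  1.62 -0.    1.54  0.22]
pos [0.5188 0.1748 0.2454] jaw 0.87 tilt [-0.0065 -0.006 ] F [ 0.2 -0.6 -0.7] open 0.093 t 6.2
   [0.0492, 0.0026, -0.0045] [0.05, -8.1, -0.0]
   [0.048, 0.0026, -0.0114] [0.05, -8.1, -0.0]
   [0.046, 0.0026, -0.0181] [0.05, -8.1, -0.0]
   [0.0429, 0.0026, -0.0244] [0.05, -8.1, -0.0]
   [0.0391, 0.0026, -0.0302] [0.05, -8.1, -0.0]
   [0.0344, 0.0025, -0.0354] [0.05, -8.1, -0.0]
   [0.0291, 0.0025, -0.0399] [0.05, -8.1, -0.0]
   [0.0232, 0.0025, -0.0436] [0.05, -8.1, -0.0]
   [0.0168, 0.0024, -0.0464] [0.05, -8.1, -0.0]
   [0.0101, 0.0024, -0.0484] [0.05, -8.1, -0.0]
   [0.0032, 0.0024, -0.0493] [0.05, -8.1, -0.0]
```

```bash
python3 - <<'E'
from h import *
plan2([.477,-.367,.22],-88,11)
E
```

```text
pos [0.5188 0.1748 0.2454] jaw 0.87 tilt [-0.0065 -0.006 ] F [ 0.2 -0.6 -0.7] open 0.093 t 6.2
   [0.0492, 0.0026, -0.0045] [0.0, 8.08, 0.05]
   [0.0493, 0.0026, 0.0024] [0.0, 8.08, 0.05]
   [0.0485, 0.0025, 0.0093] [0.0, 8.08, 0.05]
   [0.0467, 0.0025, 0.0161] [0.0, 8.08, 0.05]
   [0.044, 0.0025, 0.0225] [0.0, 8.08, 0.05]
   [0.0404, 0.0024, 0.0284] [0.0, 8.08, 0.05]
   [0.036, 0.0024, 0.0338] [0.0, 8.08, 0.05]
   [0.0309, 0.0024, 0.0385] [0.0, 8.08, 0.05]
   [0.0252, 0.0023, 0.0425] [0.0, 8.08, 0.05]
   [0.019, 0.0023, 0.0456] [0.0, 8.08, 0.05]
   [0.0124, 0.0023, 0.0478] [0.0, 8.08, 0.05]
```

>>> carry_out(motion=[0.049,0.001,-0.0045,0,8.1,0,1,0.049,0.001,0.0024,0,8.1,0,1,0.048,0.001,0.0093,0,8.1,0,1,0.047,0.001,0.016,0,8.1,0,1,0.044,0.001,0.0225,0,8.1,0,1])

```text
t: 6.7
tool_pos: [0.5009, -0.0723, 0.2518]
orientation: [-0.782, 1.695, -1.718]
force: [1.3, -0.4, -0.7]
opening: 0.0928
```

>>> carry_out(motion=[0.04,0.001,0.028,0,8.1,0,1,0.036,0.001,0.034,0,8.1,0,1,0.031,0.001,0.0385,0,8.1,0,1,0.025,0.001,0.0425,0,8.1,0,1,0,0,0,0,8.1,0,1])

```text
t: 7.2
tool_pos: [0.4743, -0.2769, 0.2504]
orientation: [-0.121, 2.14, -2.176]
force: [0.1, 0.3, -1.1]
opening: 0.0931
```

```bash
python3 - <<'E'
from h import *
im=imaging.read_camera('top'); cv2.imwrite('pics/t3.png',im); im=imaging.read_camera('side'); cv2.imwrite('pics/s3.png',im)
plan2([.477,-.367,.20],-88,5)
for n,h in (('unit',.045),('ring_panel_mid',.032),('plain_panel_mid',.032)):
    o=[k for k in models.outline_of('top',n) if k['pixel'][1]<235]
    for k in o: print(n,round(k['confidence'],2),np.round(k['pixel']),k['pixels'].sum())
    m=o[0]['pixels'].astype(float)
    x0=unproj('top',np.argwhere(m).mean(0)[::-1],h); print(fit({'top':m},h,[x0[0],x0[1],0.]))
for n in('teapot_mid',):
    for c in('top','side'):
        for k in models.outline_of(c,n)[:3]: print(n,c,round(k['confidence'],2),np.round(k['pixel'],1),k['pixels'].sum())
E
```

```text
pos [ 0.4754 -0.2731  0.2504] jaw -82.94 tilt [ 0.0073 -0.0142] F [ 0.6  0.3 -0.1] open 0.0932 t 7.3
   [0.002, 0.0104, 0.0185] [-0.17, 1.01, -0.07]
   [0.0017, 0.0103, 0.0186] [-0.17, 1.01, -0.07]
   [0.0014, 0.0102, 0.0187] [-0.17, 1.01, -0.07]
   [0.001, 0.0102, 0.0187] [-0.17, 1.01, -0.07]
   [0.0007, 0.0101, 0.0187] [-0.17, 1.01, -0.07]
unit 0.7 [182.  98.] 474
unit 0.68 [289. 191.] 2226
(array([0.82654594, 0.09015756, 0.22898184]), np.float64(4.906817241664599))
ring_panel_mid 0.79 [201. 194.] 2887
(array([0.52963745, 0.05320034, 0.02858   ]), np.float64(0.03258555933630813))
plain_panel_mid 0.95 [247. 197.] 2818
plain_panel_mid 0.69 [256. 112.] 922
(array([ 0.5246104 , -0.06724424,  0.02434819]), np.float64(0.030127054370364184))
teapot_mid top 0.66 [370.7 219.6] 817
teapot_mid side 0.68 [300.3 305.1] 2420
```

View pics/t3.png

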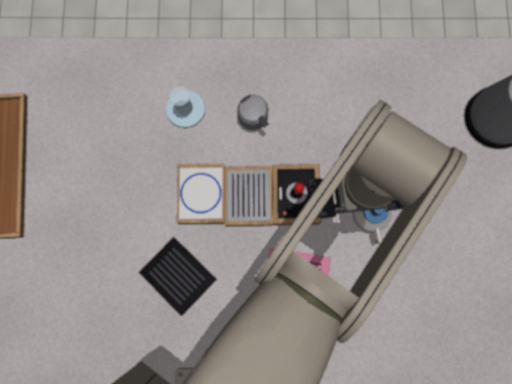

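View pics/s3.png

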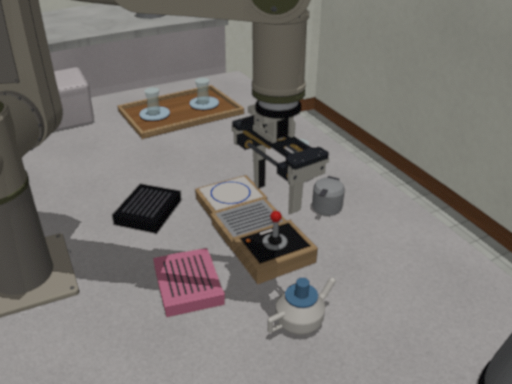

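The top view shows the row closed: ring (201,194), plain (249,195), unit (297,194). The fits give joint distances of 119.4 and 120.3 mm. Now I'll locate the knob.

```bash
python3 - <<'E'
from h import *
a=cv2.imread('pics/top0.png');b=cv2.imread('pics/side0.png')
A=cv2.resize(a[180:245,345:405],None,fx=6,fy=6,interpolation=cv2.INTER_CUBIC);B=cv2.resize(b[270:340,265:340],None,fx=6,fy=6,interpolation=cv2.INTER_CUBIC)
h=max(A.shape[0],B.shape[0]);C=np.zeros((h,A.shape[1]+B.shape[1],3),np.uint8);C[:A.shape[0],:A.shape[1]]=A;C[:B.shape[0],A.shape[1]:]=B
cv2.imwrite('pics/tp.png',C)
for im,nm in((a,'top'),(b,'side')):
    hsv=cv2.cvtColor(im,cv2.COLOR_BGR2HSV); m=((hsv[...,0]>95)&(hsv[...,0]<115)&(hsv[...,1]>110)).astype(np.uint8)
    n,l,st,ce=cv2.connectedComponentsWithStats(m)
    for i in range(1,n):
        if st[i,4]>40: print(nm,st[i],ce[i].round(1))
for px in((378,210),(377,210)): 
    P=unproj('top',px,.108);print(P,proj('side',P))
E
```

```text
top [364 199  24  23 417] [375.3 210.4]
side [286 279  31  28 602] [301.1 293.9]
[ 0.47664366 -0.37210267  0.108     ] [[300.59473193 281.97959532]]
[ 0.47663365 -0.36977013  0.108     ] [[299.92766036 281.18261518]]
```

View pics/tp.png

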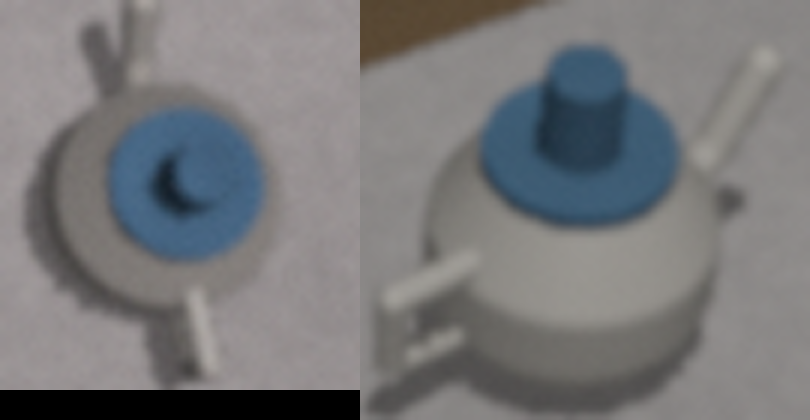

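```bash
python3 - <<'E'
from h import *
for px,z in(((378.8,209.2),.108),((376,210.7),.074)): 
    P=unproj('top',px,z);print(P,proj('side',P))
plan2([.4775,-.372,.20],-88,4)
E
```

```text
[ 0.47854065 -0.37405847  0.108     ] [[302.05136433 282.31982915]]
[ 0.47987903 -0.37598247  0.074     ] [[302.02337621 296.0462781 ]]
pos [ 0.4769 -0.27    0.2508] jaw -82.33 tilt [ 0.0086 -0.0139] F [0.2 0.7 0.2] open 0.093 t 7.55
   [0.0033, 0.0131, 0.0251] [-0.21, 1.42, -0.11]
   [0.0027, 0.013, 0.0252] [-0.21, 1.42, -0.11]
   [0.002, 0.0129, 0.0253] [-0.21, 1.42, -0.11]
   [0.0014, 0.0128, 0.0254] [-0.21, 1.42, -0.11]
```

>>> carry_out(motion=[0.003,0.012,0.028,-0.3,1.4,-0.2,1,0.002,0.014,0.028,-0.3,1.4,-0.2,1,0.001,0.014,0.027,-0.2,1.4,-0.1,1,0,0.014,0.025,-0.2,1.4,-0.1,1,0,0.01,0,0,0,0,1])

```text
t: 8.05
tool_pos: [0.4871, -0.3771, 0.1898]
orientation: [-0.058, 2.191, -2.195]
force: [-0.2, 0.0, 0.4]
opening: 0.0933
```

```bash
python3 - <<'E'
from h import *
plan2([.479,-.375,.096],-90,5)
E
```

```text
pos [ 0.4871 -0.3771  0.1898] jaw -86.86 tilt [ 0.0018 -0.0016] F [-0.2  0.   0.4] open 0.0933 t 8.05
   [0.0016, 0.0188, -0.0005] [-0.02, 0.63, -0.02]
   [0.0016, 0.0188, -0.0005] [-0.02, 0.63, -0.02]
   [0.0016, 0.0188, -0.0005] [-0.02, 0.63, -0.02]
   [0.0016, 0.0188, -0.0005] [-0.02, 0.63, -0.02]
   [0.0016, 0.0188, -0.0004] [-0.02, 0.63, -0.02]
```

>>> carry_out(motion=[0.003,0.015,-0.001,0,0,0,1,0.003,0.015,-0.001,0,0,0,1,0.002,0.014,0,0,0,0,1,0,0.005,0,0,0,0,1,0,0,0,0,0,0,1])

```text
t: 8.55
tool_pos: [0.4786, -0.3698, 0.135]
orientation: [-0.071, 2.191, -2.188]
force: [-0.4, 0.2, -0.0]
opening: 0.093
```

```bash
python3 - <<'E'
from h import *
im=imaging.read_camera('side'); cv2.imwrite('pics/s4.png',cv2.resize(im[180:360,210:400],None,fx=3.2,fy=3.2,interpolation=cv2.INTER_CUBIC))
plan2([.479,-.375,.096],-90,5)
E
```

```text
pos [ 0.4787 -0.37    0.1353] jaw -86.34 tilt [-0.0006  0.0014] F [0.2 0.5 0.4] open 0.0935 t 8.6
   [-0.0, 0.0079, 0.001] [0.02, 0.73, 0.01]
   [-0.0, 0.0079, 0.001] [0.02, 0.73, 0.01]
   [-0.0, 0.0079, 0.001] [0.02, 0.73, 0.01]
   [-0.0, 0.0079, 0.001] [0.02, 0.73, 0.01]
   [-0.0001, 0.0079, 0.001] [0.02, 0.73, 0.01]
```

View pics/s4.png

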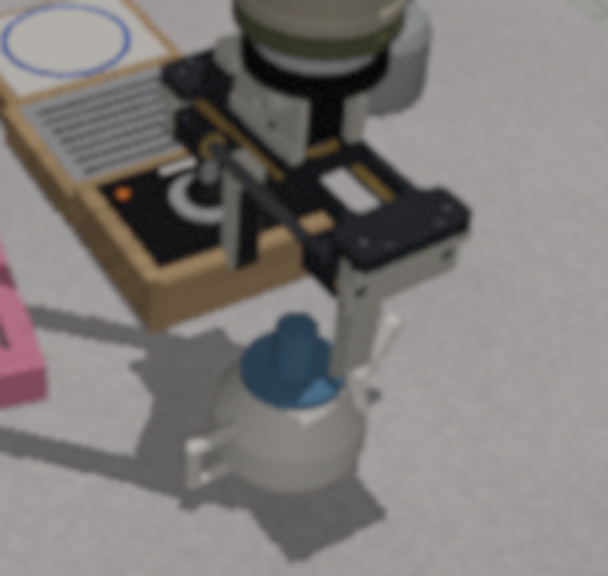

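The fingers straddle the knob (crop 295,330), so I descend.

>>> carry_out(motion=[0,0.013,0.002,0,0.5,0,1,0,0.012,0.002,0,0.5,0,1,0,0.009,0.001,0,0,0,1,0,0.004,0,0,0,0,1,0,0.001,0,0,0,0,1])

```text
t: 9.1
tool_pos: [0.4801, -0.3762, 0.0948]
orientation: [-0.047, 2.197, -2.199]
force: [-0.7, 0.2, 0.2]
opening: 0.0931
```

```bash
python3 - <<'E'
from h import *
plan2([.479,-.375,.096],None,2)
E
```

```text
pos [ 0.4801 -0.3762  0.0948] jaw -87.42 tilt [ 0.0019 -0.0009] F [-0.7  0.2  0.2] open 0.0931 t 9.1
   [0.0005, -0.0006, -0.0006] [-0.03, 0.0, -0.05]
   [0.0005, -0.0006, -0.0006] [-0.03, 0.0, -0.05]
```

>>> carry_out(motion=[0,0,0,0,0,0,-1,0,0,0,0,0,0,-1,0,0,0,0,0,0,-1,0,0,0,0,0,0,-1,0,0,0,0,0,0,-1], squeeze=25)

```text
t: 9.6
tool_pos: [0.4806, -0.3767, 0.0959]
orientation: [-0.046, 2.195, -2.199]
force: [-0.9, -0.2, -0.1]
opening: 0.0574
```

>>> carry_out(motion=[0,0,0,0,0,0,-1,0,0,0,0,0,0,-1,0,0,0,0,0,0,-1,0,0,0,0,0,0,-1,0,0,0,0,0,0,-1])

```text
t: 10.1
tool_pos: [0.4806, -0.3762, 0.096]
orientation: [-0.047, 2.196, -2.198]
force: [-1.2, -0.3, -1.2]
opening: 0.026
```

Gripped (26 mm). Lift straight up.

>>> carry_out(motion=[0,0,0,0,0,0,-1,0,-0.01,0,0,0,0,-1,0,-0.03,0,0,0,0,-1,0,-0.04,0,0,0,0,-1,0,-0.05,0,0,0,0,-1])

```text
t: 10.6
tool_pos: [0.4748, -0.3715, 0.2181]
orientation: [-0.065, 2.221, -2.19]
force: [0.9, -0.8, -4.2]
opening: 0.0255
```

>>> carry_out(motion=[0,-0.05,0,0,0,0,-1,0,-0.03,0,0,0,0,-1,0,-0.01,0,0,0,0,-1,0,0,0,0,0,0,-1,0,0,0,0,0,0,-1])

```text
t: 11.1
tool_pos: [0.4769, -0.3737, 0.3197]
orientation: [-0.056, 2.209, -2.194]
force: [-1.2, 0.5, -4.4]
opening: 0.0255
```

```bash
python3 - <<'E'
from h import *
im=imaging.read_camera('side'); cv2.imwrite('pics/s5.png',im)
plan2([.5296,.0532,.27],None,14)
E
```

```text
pos [ 0.4767 -0.3736  0.3191] jaw -87.44 tilt [-0.0071  0.0074] F [ 0.3 -0.5 -3.9] open 0.0256 t 11.15
   [-0.0052, 0.0037, -0.0303] [0.03, 0.0, 0.03]
   [-0.0052, 0.0037, -0.0303] [0.03, 0.0, 0.03]
   [-0.0052, 0.0037, -0.0303] [0.03, 0.0, 0.03]
   [-0.0052, 0.0037, -0.0303] [0.03, 0.0, 0.03]
   [-0.0052, 0.0036, -0.0303] [0.03, 0.0, 0.03]
   [-0.0052, 0.0036, -0.0303] [0.03, 0.0, 0.03]
   [-0.0051, 0.0036, -0.0303] [0.03, 0.0, 0.03]
   [-0.0051, 0.0036, -0.0303] [0.03, 0.0, 0.03]
   [-0.0051, 0.0036, -0.0303] [0.03, 0.0, 0.03]
   [-0.0051, 0.0036, -0.0303] [0.03, 0.0, 0.03]
   [-0.0051, 0.0036, -0.0303] [0.03, 0.0, 0.03]
   [-0.0051, 0.0035, -0.0303] [0.03, 0.0, 0.03]
   [-0.0051, 0.0035, -0.0303] [0.03, 0.0, 0.03]
   [-0.0051, 0.0035, -0.0303] [0.03, 0.0, 0.03]
```

View pics/s5.png

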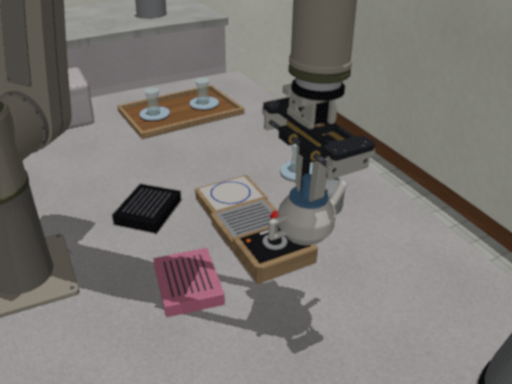

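The teapot hangs upright from the knob, well above the stick. I carry it over the row.

>>> carry_out(motion=[-0.004,0.001,-0.02,0,0,0,-1,-0.005,0.002,-0.035,0,0,0,-1,-0.006,0.002,-0.04,0,0,0,-1,-0.006,0.002,-0.04,0,0,0,-1,-0.006,0.002,-0.04,0,0,0,-1])

```text
t: 11.65
tool_pos: [0.491, -0.1946, 0.296]
orientation: [-0.068, 2.236, -2.195]
force: [-0.5, 0.5, -4.2]
opening: 0.0256
```

>>> carry_out(motion=[-0.006,0.002,-0.04,0,0,0,-1,-0.006,0.002,-0.04,0,0,0,-1,-0.006,0.002,-0.04,0,0,0,-1,-0.006,0.002,-0.04,0,0,0,-1,-0.006,0.002,-0.03,0,0,0,-1])

```text
t: 12.15
tool_pos: [0.5076, 0.0067, 0.2745]
orientation: [0.09, -2.243, 2.188]
force: [0.6, -0.9, -2.9]
opening: 0.0258
```

```bash
python3 - <<'E'
from h import *
plan2([.5296,.0532,.26],-90,5)
E
```

```text
pos [0.5076 0.0067 0.2745] jaw -87.99 tilt [-0.0462  0.024 ] F [ 0.6 -0.9 -2.9] open 0.0258 t 12.15
   [-0.0049, 0.0029, -0.0091] [0.28, 0.41, 0.52]
   [-0.0048, 0.0029, -0.0091] [0.28, 0.41, 0.52]
   [-0.0047, 0.0029, -0.0092] [0.28, 0.41, 0.52]
   [-0.0046, 0.0029, -0.0092] [0.28, 0.41, 0.52]
   [-0.0045, 0.0029, -0.0093] [0.28, 0.41, 0.52]
```

>>> carry_out(motion=[-0.006,0.003,-0.011,0.4,0,0.7,-1,-0.006,0.003,-0.011,0.4,0,0.7,-1,-0.006,0.003,-0.01,0.4,0,0.6,-1,-0.004,0.003,-0.005,0.2,0,0.5,-1,0,0,0,0,0,0,-1])

```text
t: 12.65
tool_pos: [0.523, 0.0514, 0.2496]
orientation: [-0.067, 2.212, -2.207]
force: [-0.3, -0.2, -3.6]
opening: 0.0257
```

```bash
python3 - <<'E'
from h import *
imaging.read_camera('side')
plan2([.5296,.0532,.19],-88,5)
E
```

```text
pos [0.5229 0.051  0.2498] jaw -87.62 tilt [-0.0189  0.0018] F [ 0.2 -0.5 -4.7] open 0.026 t 12.7
   [-0.0016, 0.0119, -0.0003] [0.03, 0.08, 0.22]
   [-0.0015, 0.0119, -0.0004] [0.03, 0.08, 0.22]
   [-0.0015, 0.0119, -0.0004] [0.03, 0.08, 0.22]
   [-0.0015, 0.012, -0.0004] [0.03, 0.08, 0.22]
   [-0.0014, 0.012, -0.0004] [0.03, 0.08, 0.22]
```

>>> carry_out(motion=[-0.002,0.025,0,0,0,0.4,-1,-0.002,0.025,0,0,0,0.3,-1,-0.002,0.025,-0.001,0,0,0.3,-1,-0.001,0.015,-0.001,0,0,0.1,-1,0,0.004,0,0,0,0,-1])

```text
t: 13.2
tool_pos: [0.5303, 0.0494, 0.1548]
orientation: [-0.036, 2.202, -2.199]
force: [-0.4, -0.2, -3.9]
opening: 0.0256
```

```bash
python3 - <<'E'
from h import *
im=imaging.read_camera('side'); cv2.imwrite('pics/s6.png',cv2.resize(im[100:300,150:350],None,fx=3,fy=3,interpolation=cv2.INTER_CUBIC))
im=imaging.read_camera('top'); cv2.imwrite('pics/t6.png',cv2.resize(im[100:300,130:330],None,fx=3,fy=3,interpolation=cv2.INTER_CUBIC))
plan2([.5296,.0532,.129],-88,3)
E
```

```text
pos [0.5308 0.0495 0.156 ] jaw -87.86 tilt [0.0052 0.0013] F [-0.4 -0.7 -3.6] open 0.0254 t 13.3
   [0.0004, 0.009, -0.0012] [0.02, 0.04, -0.1]
   [0.0004, 0.009, -0.0013] [0.02, 0.04, -0.1]
   [0.0004, 0.009, -0.0013] [0.02, 0.04, -0.1]
```

View pics/s6.png

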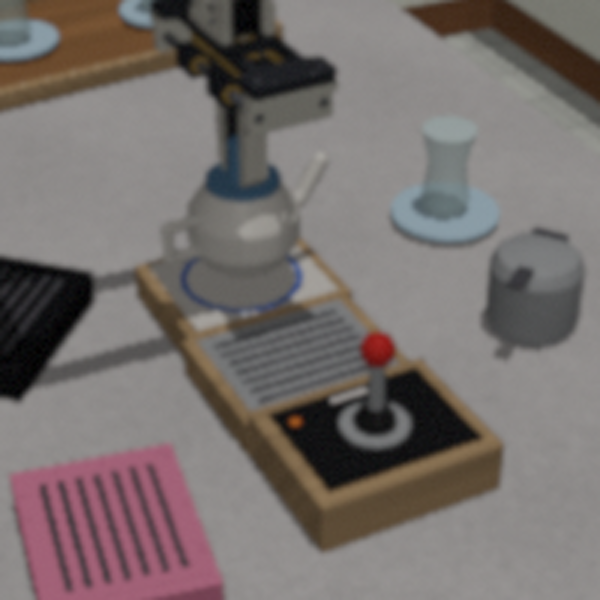

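View pics/t6.png

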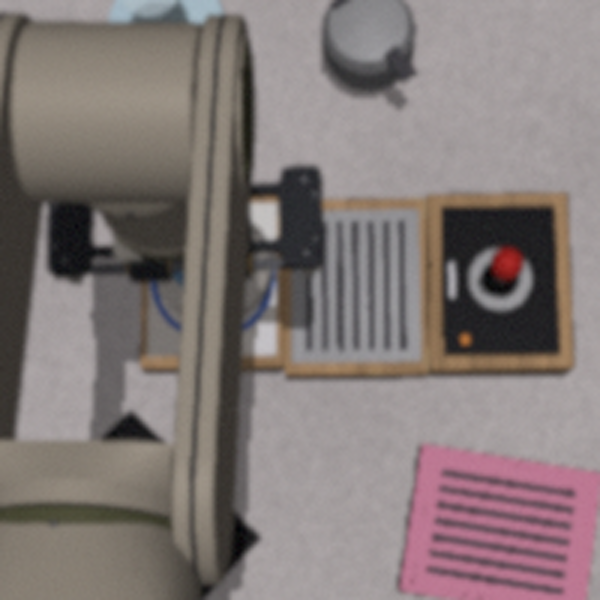

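The teapot hangs about 28 mm above the ring (ring at crop (240,275) in the side view), centred and upright. Lower it gently.

>>> carry_out(motion=[0,0.01,-0.003,0,0,0,-1,0,0.01,-0.002,0,0,0,-1,0,0.006,-0.001,0,0,0,-1,0,0.003,0,0,0,0,-1,0,0,0,0,0,0,-1])

```text
t: 13.8
tool_pos: [0.533, 0.0555, 0.1283]
orientation: [-0.029, 2.199, -2.197]
force: [-0.5, -0.1, -3.9]
opening: 0.0257
```

```bash
python3 - <<'E'
from h import *
plan2([.5296,.0532,.127],-88,3)
E
```

```text
pos [0.533  0.0555 0.1283] jaw -87.89 tilt [0.0105 0.0012] F [-0.5 -0.1 -3.9] open 0.0257 t 13.8
   [0.0012, 0.0004, 0.0007] [0.02, 0.04, -0.2]
   [0.0012, 0.0004, 0.0007] [0.02, 0.04, -0.2]
   [0.0012, 0.0004, 0.0007] [0.02, 0.04, -0.2]
```

>>> carry_out(motion=[0.002,0.001,0.001,0,0,-0.3,-1,0.001,0.002,0,0,0,-0.2,-1,0,0.002,0,0,0,0,-1,0,0.002,0,0,0,0,-1,0,0,0,0,0,0,-1])

```text
t: 14.3
tool_pos: [0.5335, 0.055, 0.1288]
orientation: [-0.03, 2.199, -2.196]
force: [0.3, -0.1, -4.3]
opening: 0.0258
```

>>> carry_out(motion=[0.004,0.005,0.002,0,0,-0.4,-1,0.004,0.005,0,0,0,-0.3,-1,0,0.003,0,0,0,0,-1,0,0.002,0,0,0,0,-1,0,0,0,0,0,0,-1])

```text
t: 14.8
tool_pos: [0.5349, 0.0543, 0.128]
orientation: [-0.02, 2.196, -2.188]
force: [-0.2, -0.0, -3.7]
opening: 0.0256
```

>>> carry_out(motion=[0.005,0.006,0,0,0,0,-1,0.005,0.006,0,0,0,0,-1,0.004,0.006,0,0,0,0,-1,0.003,0.005,0,0,0,0,-1,0,0,0,0,0,0,-1])

```text
t: 15.3
tool_pos: [0.5354, 0.0542, 0.1262]
orientation: [0.025, 2.176, -2.166]
force: [0.3, -0.5, -4.8]
opening: 0.0254
```

```bash
python3 - <<'E'
from h import *
plan2([.5296,.0532,.127],-88,3)
im=imaging.read_camera('side'); cv2.imwrite('pics/s7.png',cv2.resize(im[100:300,150:350],None,fx=3,fy=3,interpolation=cv2.INTER_CUBIC))
E
```

```text
pos [0.5354 0.0542 0.1262] jaw -87.77 tilt [0.0621 0.0057] F [ 0.3 -0.5 -4.8] open 0.0254 t 15.3
   [0.0019, -0.0004, 0.0003] [0.07, 0.08, -1.19]
   [0.0019, -0.0004, 0.0003] [0.07, 0.08, -1.19]
   [0.0019, -0.0003, 0.0003] [0.07, 0.08, -1.19]
```

View pics/s7.png

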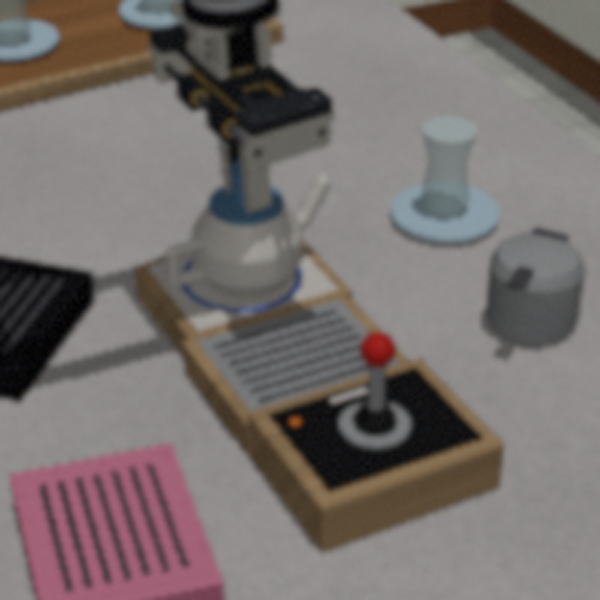

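```bash
python3 - <<'E'
from h import *
p,T,s=pose(); print(s['q'].round(3),s['dq'].round(3),s['joint_torque'].round(1),s['force'],s['wrist_torque'].round(2))
E
```

```text
[ 0.002 -0.014  1.847  0.006  1.246  1.532] [ 0.     0.02   0.011  0.    -0.007  0.   ] [  0.1 -46.8 -46.7   0.1  -0.2   0. ] [ 0.33739317  0.49715767 -3.58571967] [-0.03  0.22 -0.07]
```

>>> carry_out(motion=[0.003,-0.001,0,0,0,-1.5,-1,0.003,-0.001,0,0,0,-1.5,-1,0.003,0,0,0,0,-1.2,-1,0,0,0,0,0,-0.5,-1,0,0,0,0,0,0,-1])

```text
t: 15.85
tool_pos: [0.5259, 0.0534, 0.1265]
orientation: [-0.073, 2.218, -2.212]
force: [-0.7, -0.3, 1.8]
opening: 0.0257
```

```bash
python3 - <<'E'
from h import *
plan2([.5296,.0532,.127],-88,3)
p,T,s=pose(); print(s['q'].round(3),s['joint_torque'].round(1),s['wrist_torque'].round(2))
E
```

```text
pos [0.5259 0.0534 0.1265] jaw -87.8 tilt [-0.0276  0.0021] F [-0.7 -0.3  1.8] open 0.0257 t 15.85
   [-0.0012, -0.0002, 0.0001] [0.06, 0.07, 0.53]
   [-0.0012, -0.0002, 0.0001] [0.06, 0.07, 0.53]
   [-0.0012, -0.0002, 0.0001] [0.06, 0.07, 0.53]
[0.003 0.046 1.785 0.002 1.338 1.535] [ -0.1 -47.5 -45.5  -0.1   0.2   0. ] [0.05 0.03 0.03]
```

>>> carry_out(motion=[-0.001,0,0,0,0,0.9,-1,-0.001,0,0,0,0,0.5,-1,0,0,0,0,0,0,-1,0,0,0,0,0,0,-0.2,0,0,0,0,0,0,-0.1])

```text
t: 16.35
tool_pos: [0.5249, 0.0535, 0.1259]
orientation: [-0.052, 2.209, -2.203]
force: [-0.7, -0.0, -0.1]
opening: 0.0375
```

>>> carry_out(motion=[0,0,0,0,0,0,0.3,0,0,0,0,0,0,0.8,0,0,0,0,0,0,1,0,0,0,0,0,0,1,0,0,0,0,0,0,1])

```text
t: 16.85
tool_pos: [0.525, 0.0535, 0.1254]
orientation: [-0.052, 2.209, -2.203]
force: [-0.6, 0.4, -0.0]
opening: 0.0774
```

```bash
python3 - <<'E'
from h import *
plan2([.5296,.0532,.127],-88,3)
im=imaging.read_camera('side'); cv2.imwrite('pics/s8.png',cv2.resize(im[100:300,150:350],None,fx=3,fy=3,interpolation=cv2.INTER_CUBIC))
E
```

```text
pos [0.525  0.0535 0.1254] jaw -87.78 tilt [-0.0087  0.0027] F [-0.6  0.4 -0. ] open 0.0774 t 16.85
   [-0.0015, -0.0005, 0.0001] [0.06, 0.07, 0.16]
   [-0.0015, -0.0005, 0.0001] [0.06, 0.07, 0.16]
   [-0.0015, -0.0005, 0.0001] [0.06, 0.07, 0.16]
```

View pics/s8.png

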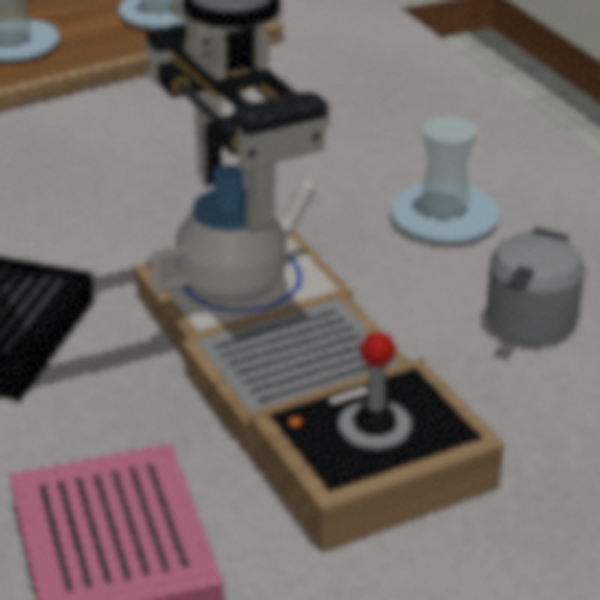

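The teapot is upright and released. I lift clear and measure where it stands.

>>> carry_out(motion=[0,-0.01,0,0,0,0,1,0,-0.03,0,0,0,0,1,0,-0.05,0,0,0,0,1,0,-0.05,0,0,0,0,1,0,-0.03,0,0,0,0,1])

```text
t: 17.4
tool_pos: [0.5226, 0.053, 0.2969]
orientation: [-0.066, 2.216, -2.209]
force: [-0.4, -0.7, -0.8]
opening: 0.0932
```

>>> carry_out(motion=[0,0,0.04,0,0,0,1,0,0,0.05,0,0,0,1,0,0,0.05,0,0,0,1,0,0,0.05,0,0,0,1,0,0,0.05,0,0,0,1])

```text
t: 17.9
tool_pos: [0.5368, -0.1856, 0.3113]
orientation: [-0.056, 2.197, -2.194]
force: [0.7, 0.3, -0.5]
opening: 0.093
```

```bash
python3 - <<'E'
from h import *
a=imaging.read_camera('top'); b=imaging.read_camera('side')
cv2.imwrite('pics/top9.png',a);cv2.imwrite('pics/side9.png',b)
A=cv2.resize(a[150:250,160:340],None,fx=4,fy=4,interpolation=cv2.INTER_CUBIC);cv2.imwrite('pics/t9.png',A)
cv2.imwrite('pics/s9.png',cv2.resize(b[120:220,180:320],None,fx=5,fy=5,interpolation=cv2.INTER_CUBIC))
plan2([.527,-.187,.25],-88,3)
for n in('ring_panel_mid','teapot_mid'):
    for c in('top','side'):
        for k in models.outline_of(c,n)[:3]: print(n,c,round(k['confidence'],2),np.round(k['pixel'],1),k['pixels'].sum())
E
```

```text
pos [ 0.5362 -0.1894  0.3105] jaw -87.45 tilt [-0.0017 -0.0003] F [ 0.6 -0.2 -1.1] open 0.0927 t 18.0
   [0.003, 0.0202, -0.001] [-0.01, 0.18, 0.03]
   [0.003, 0.0202, -0.0009] [-0.01, 0.18, 0.03]
   [0.003, 0.0202, -0.0009] [-0.01, 0.18, 0.03]
ring_panel_mid top 0.67 [205.2 172.9] 1403
ring_panel_mid top 0.28 [197.8 193.5] 1358
ring_panel_mid side 0.83 [226.7 202.1] 1004
teapot_mid top 0.9 [197.2 192.5] 1326
teapot_mid side 0.97 [224.  183.5] 1459
```

View pics/t9.png

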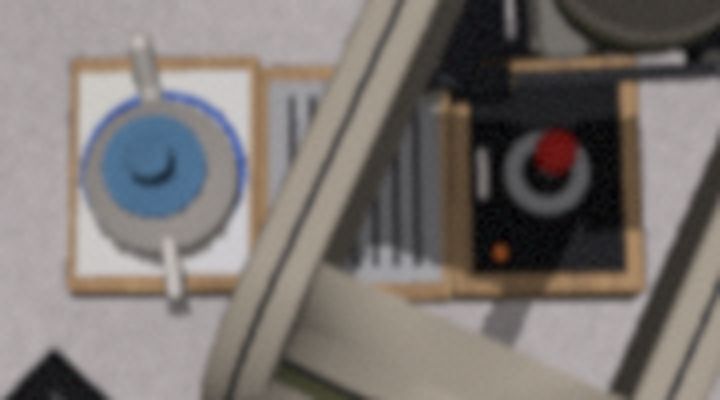

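View pics/s9.png

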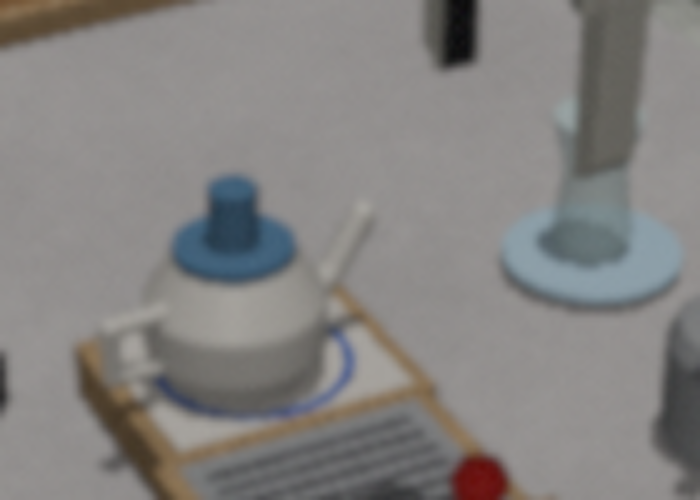

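```bash
python3 - <<'E'
from h import *
for px,z in(((197.5,189.2),.140),((198.5,191.7),.106)):
    P=unproj('top',px,z);print(P,proj('side',P))
a=cv2.imread('pics/top9.png')
hsv=cv2.cvtColor(a,cv2.COLOR_BGR2HSV); m=((hsv[...,0]>95)&(hsv[...,0]<115)&(hsv[...,1]>110)).astype(np.uint8)
m2=m[150:260,165:235]; n,l,st,ce=cv2.connectedComponentsWithStats(m2)
for i in range(1,n):
    if st[i,4]>30: print(st[i],ce[i]+[165,150])
P=np.array([.5296,.0532,.032]);print('ring centre proj',proj('top',P),proj('side',P))
for q in ((.0,.052,0),(0,-.052,0),(.052,0,0),(-.052,0,0)): print(proj('top',P+q),proj('side',P+q))
E
```

```text
[0.51854261 0.04770229 0.14      ] [[226.2092802  157.79240116]]
[0.51896684 0.0494283  0.106     ] [[226.42279104 169.50715649]]
[ 22  30  23  23 418] [198.03588517 191.16985646]
ring centre proj [[200.58005986 192.86419462]] [[230.35934741 192.79305935]]
[[179.94424403 192.79168904]] [[222.15758348 182.95656294]]
[[221.20551392 192.93736111]] [[239.08325558 203.24882436]]
[[201.12080378 172.74241982]] [[248.66370161 187.86370723]]
[[200.02576256 213.3335644 ]] [[211.51675438 197.87495478]]
```

The teapot stands at about (0.519, 0.049), 12 mm from the ring centre (0.530, 0.053). That is within the 20 mm limit, and both cameras agree. Now the stick: straddle the ball with the jaws open along y.

>>> carry_out(motion=[0.004,0.02,-0.001,0,0,0,1,0.004,0.03,-0.001,0,0,0,1,0.004,0.03,0,0,0,0,1,0.002,0.025,0,0,0,0,1,0,0.005,0,0,0,0,1])

```text
t: 18.7
tool_pos: [0.5253, -0.1735, 0.2014]
orientation: [-0.063, 2.188, -2.186]
force: [-0.7, 0.6, -0.7]
opening: 0.0931
```

```bash
python3 - <<'E'
from h import *
plan2([.527,-.187,.114],-88,5)
im=imaging.read_camera('side'); cv2.imwrite('pics/s10.png',cv2.resize(im[120:320,180:380],None,fx=3,fy=3,interpolation=cv2.INTER_CUBIC))
print([ (round(k['confidence'],2),np.round(k['pixel'],1)) for k in models.outline_of('side','stick_ball')],proj('side',[.5273,-.1866,.115]))
E
```

```text
pos [ 0.5253 -0.1735  0.2014] jaw -86.41 tilt [0.0053 0.0008] F [-0.7  0.6 -0.7] open 0.0931 t 18.7
   [-0.0001, 0.0175, 0.0027] [0.01, 0.32, -0.06]
   [-0.0001, 0.0175, 0.0027] [0.01, 0.32, -0.06]
   [-0.0002, 0.0175, 0.0027] [0.01, 0.32, -0.06]
   [-0.0002, 0.0175, 0.0027] [0.01, 0.32, -0.06]
   [-0.0002, 0.0175, 0.0027] [0.01, 0.32, -0.06]
[(0.25, array([329.2, 197.1]))] [[275.9082291  216.91055672]]
```

View pics/s10.png

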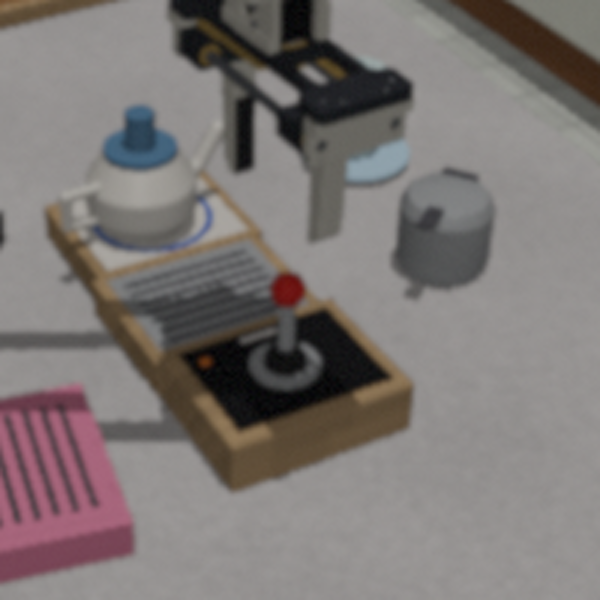

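The ball is at (275.7,216.7), where the model predicts it, so I descend around it.

>>> carry_out(motion=[0,0.018,0.006,0,0,0,1,0,0.022,0.004,0,0,0,1,0,0.022,0.003,0,0,0,1,0,0.018,0.001,0,0,0,1,0,0.005,0,0,0,0,1])

```text
t: 19.3
tool_pos: [0.5371, -0.189, 0.1302]
orientation: [-0.045, 2.165, -2.184]
force: [-0.5, -0.4, 0.2]
opening: 0.0933
```

```bash
python3 - <<'E'
from h import *
plan2([.527,-.187,.114],-88,5)
im=imaging.read_camera('side'); cv2.imwrite('pics/s11.png',cv2.resize(im[120:320,180:380],None,fx=3,fy=3,interpolation=cv2.INTER_CUBIC))
E
```

```text
pos [ 0.5371 -0.189   0.1302] jaw -86.15 tilt [ 0.0259 -0.0081] F [-0.5 -0.4  0.2] open 0.0933 t 19.3
   [0.0021, 0.0032, -0.0006] [-0.11, 0.37, -0.29]
   [0.0021, 0.0032, -0.0005] [-0.11, 0.37, -0.29]
   [0.002, 0.0032, -0.0005] [-0.11, 0.37, -0.29]
   [0.002, 0.0032, -0.0005] [-0.11, 0.37, -0.29]
   [0.002, 0.0032, -0.0005] [-0.11, 0.37, -0.29]
```

View pics/s11.png

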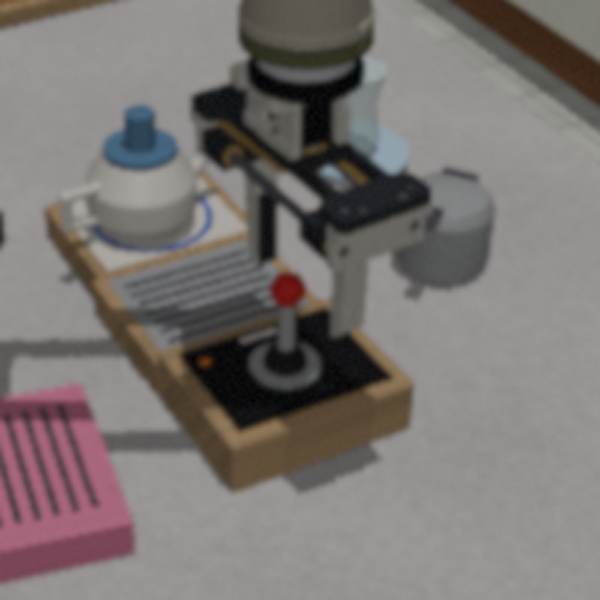

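The fingers straddle the ball, but the tool is about 10 mm too far in +x. Correct that and go a bit lower.

>>> carry_out(motion=[0.003,0.006,0,-0.1,0,-0.6,1,0.003,0.006,0,-0.1,0,-0.5,1,0.003,0.005,0,-0.1,0,-0.4,1,0.002,0.003,0,0,0,-0.2,1,0,0,0,0,0,0,1])

```text
t: 19.85
tool_pos: [0.5289, -0.1906, 0.1144]
orientation: [-0.075, 2.178, -2.195]
force: [-0.1, -0.9, -0.4]
opening: 0.093
```

```bash
python3 - <<'E'
from h import *
plan2([.526,-.156,.112],-88,5)
E
```

```text
pos [ 0.5289 -0.1906  0.1144] jaw -86.08 tilt [ 0.0004 -0.0078] F [-0.1 -0.9 -0.4] open 0.093 t 19.85
   [0.0001, 0.0004, -0.007] [-0.09, 0.38, 0.0]
   [0.0002, 0.0004, -0.007] [-0.09, 0.38, 0.0]
   [0.0002, 0.0005, -0.007] [-0.09, 0.38, 0.0]
   [0.0003, 0.0005, -0.0069] [-0.09, 0.38, 0.0]
   [0.0003, 0.0005, -0.0069] [-0.09, 0.38, 0.0]
```

>>> carry_out(motion=[0.0005,0.0005,-0.01,-0.1,0.4,0,1,0.0005,0.0005,-0.01,-0.1,0.4,0,1,0.0005,0.0005,-0.01,-0.1,0.4,0,1,0.0005,0.0005,-0.01,-0.1,0.4,0,1,0,0,-0.008,0,0,0,1])

```text
t: 20.35
tool_pos: [0.5242, -0.1394, 0.1128]
orientation: [-0.039, 2.202, -2.203]
force: [0.4, -1.4, 0.7]
opening: 0.0928
```

```bash
python3 - <<'E'
from h import *
plan2([.526,-.127,.110],-88,5)
E
```

```text
pos [ 0.5242 -0.1394  0.1128] jaw -87.89 tilt [ 0.0011 -0.0006] F [ 0.4 -1.4  0.7] open 0.0928 t 20.35
   [-0.0004, 0.0006, -0.0025] [-0.01, 0.02, -0.01]
   [-0.0004, 0.0006, -0.0025] [-0.01, 0.02, -0.01]
   [-0.0004, 0.0006, -0.0025] [-0.01, 0.02, -0.01]
   [-0.0004, 0.0006, -0.0025] [-0.01, 0.02, -0.01]
   [-0.0004, 0.0006, -0.0025] [-0.01, 0.02, -0.01]
```

>>> carry_out(motion=[0,0,-0.004,0,0,0,1,0,0,-0.004,0,0,0,1,0,0,-0.004,0,0,0,1,0,0,-0.004,0,0,0,1,0,0,-0.002,0,0,0,1])

```text
t: 20.85
tool_pos: [0.5233, -0.1208, 0.1126]
orientation: [-0.041, 2.197, -2.207]
force: [0.1, -11.8, -4.6]
opening: 0.0928
```

```bash
python3 - <<'E'
from h import *
plan2([.526,-.126,.110],-88,5)
im=imaging.read_camera('side'); cv2.imwrite('pics/s12.png',cv2.resize(im[150:300,200:350],None,fx=4,fy=4,interpolation=cv2.INTER_CUBIC))
for a in(0,.32,.4,.45): print(a,proj('side',[.5273-.0165*.065*np.sin(a),-.1866+.065*np.sin(a),.05+.065*np.cos(a)]))
E
```

```text
pos [ 0.5233 -0.1208  0.1126] jaw -87.82 tilt [ 0.0011 -0.0045] F [  0.1 -11.8  -4.6] open 0.0928 t 20.85
   [-0.0005, 0.0005, 0.0011] [-0.05, 0.04, -0.01]
   [-0.0005, 0.0005, 0.0011] [-0.05, 0.04, -0.01]
   [-0.0005, 0.0005, 0.0011] [-0.05, 0.04, -0.01]
   [-0.0005, 0.0005, 0.0011] [-0.05, 0.04, -0.01]
   [-0.0005, 0.0005, 0.0011] [-0.05, 0.04, -0.01]
0 [[275.9082291  216.91055672]]
0.32 [[271.10566829 213.09689039]]
0.4 [[269.97310197 212.60250021]]
0.45 [[269.28621669 212.38878675]]
```

View pics/s12.png

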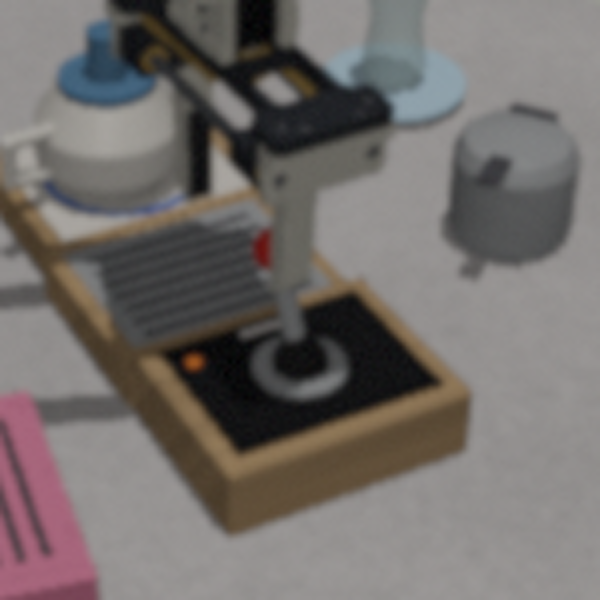

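The stick is at its stop (12 N resistance), with the ball held by the finger at crop (262,250). Hold it there.

>>> carry_out(motion=[0,0,0,0,0,0,1,0,0,0,0,0,0,1,0,0,0,0,0,0,1,0,0,0,0,0,0,1,0,0,0,0,0,0,1])

```text
t: 21.4
tool_pos: [0.5235, -0.1224, 0.1129]
orientation: [-0.039, 2.195, -2.21]
force: [0.6, -3.8, -0.8]
opening: 0.0927
```

>>> carry_out(motion=[0,0,0,0,0,0,1,0,0,0,0,0,0,1,0,0,0,0,0,0,1,0,0,0,0,0,0,1,0,0,0,0,0,0,1])

```text
t: 21.9
tool_pos: [0.5235, -0.1223, 0.1128]
orientation: [-0.039, 2.195, -2.21]
force: [0.0, -3.2, -0.2]
opening: 0.0929
```

>>> carry_out(motion=[0,0,0,0,0,0,1,0,0,0,0,0,0,1,0,0,0,0,0,0,1,0,0,0,0,0,0,1,0,0,0,0,0,0,1])

```text
t: 22.4
tool_pos: [0.5235, -0.1223, 0.1128]
orientation: [-0.039, 2.195, -2.21]
force: [0.2, -2.9, -0.8]
opening: 0.0929
```

```bash
python3 - <<'E'
from h import *
plan2([.526,-.187,.112],-88,6)
E
```

```text
pos [ 0.5235 -0.1223  0.1128] jaw -87.9 tilt [ 0.0015 -0.0067] F [ 0.2 -2.9 -0.8] open 0.0929 t 22.4
   [-0.0, 0.0002, 0.0108] [-0.06, 0.02, -0.01]
   [-0.0, 0.0002, 0.0108] [-0.06, 0.02, -0.01]
   [-0.0, 0.0002, 0.0108] [-0.06, 0.02, -0.01]
   [-0.0, 0.0002, 0.0108] [-0.06, 0.02, -0.01]
   [-0.0, 0.0002, 0.0108] [-0.06, 0.02, -0.01]
   [-0.0, 0.0001, 0.0108] [-0.06, 0.02, -0.01]
```

Held for 1.5 s. I return in -y and let the stick follow.

>>> carry_out(motion=[0,0,0.012,0,0,0,1,0,0,0.014,0,0,0,1,0,0,0.014,0,0,0,1,0,0,0.014,0,0,0,1,0,0,0.008,0,0,0,1])

```text
t: 22.9
tool_pos: [0.5262, -0.1879, 0.1134]
orientation: [-0.04, 2.196, -2.206]
force: [1.0, 0.0, 0.9]
opening: 0.0932
```

```bash
python3 - <<'E'
from h import *
plan2([.526,-.187,.112],-88,3)
im=imaging.read_camera('side'); cv2.imwrite('pics/s13.png',cv2.resize(im[150:300,200:350],None,fx=4,fy=4,interpolation=cv2.INTER_CUBIC))
E
```

```text
pos [ 0.5262 -0.1879  0.1134] jaw -87.82 tilt [ 0.0021 -0.0046] F [1.  0.  0.9] open 0.0932 t 22.9
   [0.0001, 0.0005, -0.0003] [-0.09, 0.06, -0.04]
   [0.0001, 0.0005, -0.0003] [-0.09, 0.06, -0.04]
   [0.0001, 0.0005, -0.0003] [-0.09, 0.06, -0.04]
```

View pics/s13.png

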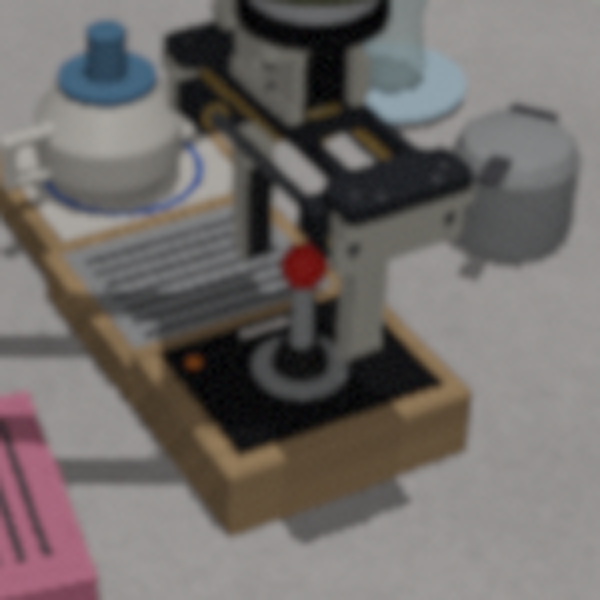

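The stick is upright again, with its ball between the open fingers. Lift out and swing clear to check.

>>> carry_out(motion=[0,-0.02,0,0,0,0,1,0,-0.04,0,0,0,0,1,0,-0.05,0,0,0,0,1,0,-0.05,0,0,0,0,1,0,-0.03,0,0,0,0,1])

```text
t: 23.45
tool_pos: [0.5216, -0.1882, 0.3012]
orientation: [-0.051, 2.214, -2.207]
force: [1.5, -0.1, 0.4]
opening: 0.0932
```

>>> carry_out(motion=[0,0,0.04,0,0,0,1,0,0,0.05,0,0,0,1,0,0,0.05,0,0,0,1,0,0,0.05,0,0,0,1,0,0,0.02,0,0,0,1])

```text
t: 23.95
tool_pos: [0.533, -0.402, 0.3115]
orientation: [-0.043, 2.197, -2.203]
force: [-0.3, 0.5, -0.5]
opening: 0.093
```

>>> carry_out(motion=[0.02,0,0.02,0,0,0,1,0.02,0,0.02,0,0,0,1,0.02,0,0.01,0,0,0,1,0,0,0,0,0,0,1,0,0,0,0,0,0,1])

```text
t: 24.45
tool_pos: [0.4715, -0.4607, 0.3081]
orientation: [-0.039, 2.205, -2.202]
force: [-0.8, 0.6, -0.5]
opening: 0.093
```

```bash
python3 - <<'E'
from h import *
p,T,s=pose(); print(p,s['force'].round(1),s['t'])
a=imaging.read_camera('top'); b=imaging.read_camera('side')
cv2.imwrite('pics/t14.png',a);cv2.imwrite('pics/s14.png',b)
cv2.imwrite('pics/s14c.png',cv2.resize(b[130:290,180:350],None,fx=3.7,fy=3.7,interpolation=cv2.INTER_CUBIC))
for n,h in (('unit',.045),('plain_panel_mid',.032)):
    o=[k for k in models.outline_of('top',n) if 150<k['pixel'][1]<235]
    if not o: continue
    m=o[0]['pixels'].astype(float)
    x0=unproj('top',np.argwhere(m).mean(0)[::-1],h); print(n,o[0]['confidence'],m.sum(),fit({'top':m},h,[x0[0],x0[1],0.]))
mr=np.zeros((384,512));
for n in('ring_panel_mid','teapot_mid'):
    for k in models.outline_of('top',n)[:3]:
        print(n,round(k['confidence'],2),k['pixel'])
        if 150<k['pixel'][1]<235: mr=np.maximum(mr,k['pixels'])
print(fit({'top':mr},.032,[.5296,.0532,.02]))
print([(round(k['confidence'],2),np.round(k['pixel'],1)) for k in models.outline_of('side','stick_ball')])
E
```

```text
[ 0.4715322  -0.46074449  0.30810035] [-0.8  0.6 -0.5] 24.45
unit 0.85 2989.0 (array([ 0.52720364, -0.18699827,  0.0035234 ]), np.float64(0.0297063087530094))
plain_panel_mid 0.66 2784.0 (array([ 0.52421874, -0.06737253,  0.01967766]), np.float64(0.04145819247239126))
ring_panel_mid 0.67 [254.8, 110.7]
ring_panel_mid 0.61 [214.2, 182.5]
teapot_mid 0.78 [197.5, 195.9]
(array([0.53080066, 0.05363785, 0.03381129]), np.float64(0.05191364681465806))
[(0.53, array([274.1, 221.3]))]
```

View pics/t14.png

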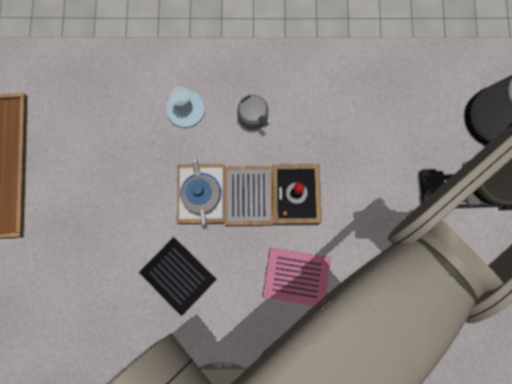

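View pics/s14c.png

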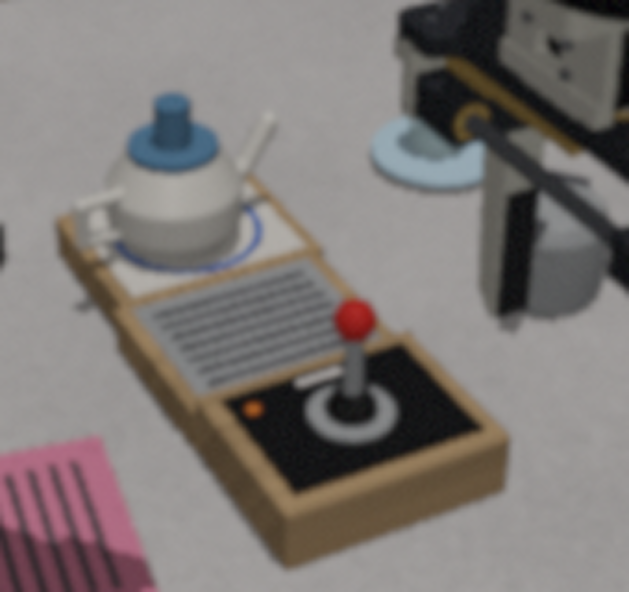

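The picture shows the row closed, the teapot inside the ring, the stick upright (ball at crop (355,320)) and everything behind undisturbed. The yaw fits are noisy, so I check squareness with sub-pixel edge fits.

```bash
python3 - <<'E'
from h import *
from scipy.ndimage import map_coordinates
g=np.mean([cv2.cvtColor(imaging.read_camera('top'),cv2.COLOR_BGR2LAB).astype(float) for _ in range(10)],0)
np.save('avg.npy',g)
def edge(name,c,a,h,u,side):
    # u: 'x' edge running along panel x at v=side*.06 ; 'y' edge running along y at u=side*.075
    L=(.075 if u=='x' else .06)-.012
    pts=[]
    for s in np.linspace(-L,L,25):
        offs=np.linspace(-.008,.008,65)
        e=np.array([[s,side*.06+o] if u=='x' else [side*.075+o,s] for o in offs])
        W=np.c_[c[0]+np.cos(a)*e[:,0]-np.sin(a)*e[:,1],c[1]+np.sin(a)*e[:,0]+np.cos(a)*e[:,1],np.full(65,h)]
        px=proj('top',W); v=sum(np.gradient(map_coordinates(g[...,k],[px[:,1],px[:,0]],order=3))**2 for k in range(3))
        w=v*(v>v.max()*.4); o=(w*offs).sum()/w.sum(); pts.append((s,o,v.max()))
    P=np.array(pts); k=np.polyfit(P[:,0],P[:,1],1); r=P[:,1]-np.polyval(k,P[:,0]); ok=abs(r)<2*r.std()
    k=np.polyfit(P[ok,0],P[ok,1],1)
    yaw=a+(k[0] if u=='x' else -k[0])
    print(name,u,side,'yaw',round(yaw,4),'offset mm',round(k[1]*1e3,2),'rms',round(r[ok].std()*1e3,2))
a=.017
U=(.5273,-.187)
for s in(1,-1):
    edge('unit',U,a,.045,'x',s); edge('unit',U,a,.045,'y',s)
for n,c in(('plain',(.5246,-.0672)),('ring',(.5296,.0532))):
    for s in(1,-1): edge(n,c,a,.032,'y',s)
    edge(n,c,a,.032,'x',1);edge(n,c,a,.032,'x',-1)
E
```

```text
unit x 1 yaw -0.0174 offset mm 2.87 rms 0.56
unit y 1 yaw 0.005 offset mm 0.13 rms 0.51
unit x -1 yaw 0.0199 offset mm 0.03 rms 0.4
unit y -1 yaw 0.0319 offset mm -3.37 rms 0.29
plain y 1 yaw 0.0036 offset mm 0.12 rms 0.88
plain y -1 yaw -0.0039 offset mm -2.7 rms 0.43
plain x 1 yaw 0.0092 offset mm 5.72 rms 1.14
plain x -1 yaw -0.0224 offset mm 2.95 rms 0.63
ring y 1 yaw -0.0049 offset mm -5.19 rms 3.79
ring y -1 yaw -0.0012 offset mm -3.27 rms 0.29
ring x 1 yaw 0.0086 offset mm -4.49 rms 1.15
ring x -1 yaw 0.0077 offset mm 5.48 rms 0.34
```

```bash
python3 - <<'E'
from h import *
g=np.load('avg.npy'); im=cv2.cvtColor(np.clip(g,0,255).astype(np.uint8),cv2.COLOR_LAB2BGR)
im=cv2.resize(im[158:230,172:325],None,fx=5.2,fy=5.2,interpolation=cv2.INTER_CUBIC)
def line(P,Q,col):
    p,q=[tuple(int(round(v*8)) for v in ((proj('top',[w])[0]-[172,158]+.5)*5.2)) for w in(P,Q)]
    cv2.line(im,p,q,col,1,cv2.LINE_AA,3)
a=.017
for (c,h,col) in (((.5273,-.1868),.045,(0,255,0)),((.5246,-.0672),.032,(0,255,255)),((.5298,.0534),.032,(255,0,255))):
    B=box(c[0],c[1],a,h)[4:]
    for i,j in((0,1),(1,3),(3,2),(2,0)): line(B[i],B[j],col)
cv2.imwrite('pics/ov.png',im); print(im.shape)
E
```

```text
(374, 796, 3)
```

View pics/ov.png

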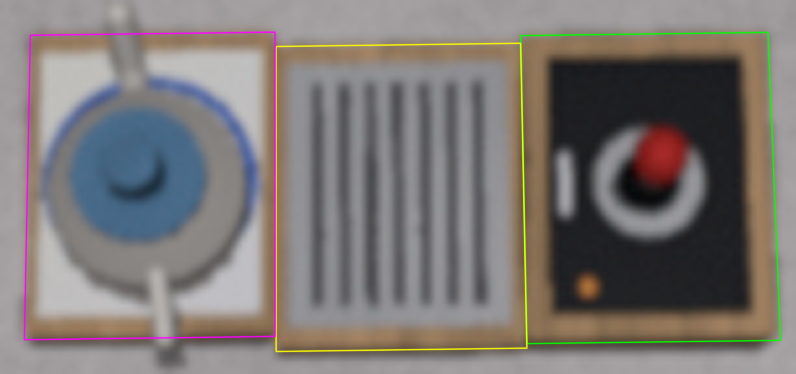

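With one yaw of 0.017 rad, the overlay boxes coincide with all three outlines, and the joints (overlay cols 276 and 523) show no gap. The row is square and closed, so I hand in.

```bash
python3 - <<'E'
from h import *
print(robot.read_state()['t'],robot.close_job())
E
```

```text
the job is handed in; nothing more can be done
25.3 None
```

The job is handed in at 25.3 s of the 72 s allowed, and every step of the task was carried out; no verdict was reported.

**What I did:** I pushed the ring panel with the open fingers, which drove the plain panel with it until both stood against the unit. I then set the teapot in the ring by its knob and let go. Last, I held the stick at its stop for 1.5 s, let it spring back, and moved the arm clear.

**Last checks:**
- **Row:** the joint distances, fitted right after pushing, were about 119.4 mm and 120.3 mm, against 120 mm nominal. In the final overlay all three outlines fit one yaw of 0.017 rad with no visible gap.
- **Teapot:** it stands upright and released, inside the ring but about 12 mm off its centre. The limit is 20 mm, and both cameras agreed.
- **Stick and surroundings:** the stick looked upright again in the last picture. The glass, saucer and sugar pot looked unmoved; I checked these by eye only.

**Checks that disagreed:** single-outline yaw fits were scattered, giving 0.004 to 0.019 rad for the unit and 0.034 rad for the ring panel with the teapot on it. A sub-pixel edge fit was also too noisy to use. I relied on the overlay for squareness.

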